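# Put the vials away in the latched drying chamber

## Task

Put every vial that stands on the bench into the drying chamber: swing the latch handle fully open, lift the round cover off by its knob and set it down upright on the bench clear of the chamber, and stand the vials upright on the chamber's plate. Then put the cover back squarely over the plate and turn the handle back until it drops fully into its low locked notch over the cover.

Things in the scene. Friction and masses are not known exactly. Their poses are not given: they have to be found in the camera images.
- chamber: Fixed drying chamber base: a grey round disc, 180 mm across, its top (the ledge on which the cover stands) 12 mm above the bench; on it a white raised round plate, 132 mm across, with its flat top 20 mm above the bench. A steel post stands at the base's own +y side. Origin: centre of the underside, on the bench; z up.
- plate_center (a point): Centre of the top of the white plate, 20 mm above the bench. Four vials fit well at 32 mm either way along the chamber's x and y from it.
- latch_pivot (a point): Fixed point on the vertical turning axis of the latch handle, 118 mm from the chamber's axis along the chamber's +y, 89 mm above the bench (the underside of the handle when locked).
- latch (a joint): Turn of the latch handle, rad, growing anticlockwise seen from above. 0: locked, the tongue reaches 25 mm in over the cover's top, 2 mm above it. 1.5: open stop, tongue clear. Sprung down on a cam: while turned it rises by 0.003(3u^2-2u^3)+0.110(u(1-u))^2 m, u=joint/1.5 (8 mm at mid travel), then drops; let go, it snaps to the nearer end. About 4 N at the grip.
- latch_grip (a point): Point in the black upright grip of the latch handle, a round post 16 mm across and 44 mm tall that stands on the end of the flat steel lever arm; the point is on the post's axis, 27 mm above the arm's top and 17 mm below the post's top, 70 mm from the turning axis, on the side away from the tongue. About 123 mm above the bench when locked. The post may turn between the fingers.
- cover: Loose round aluminium cover (about 0.22 kg): a cup turned upside down, 152 mm across, 75 mm high, wall 4.5 mm (143 mm across inside, 70 mm deep), on four tiny rubber feet, with a knob on top; at the start it stands on the ledge round the plate (5 mm to spare all round), held under the latch tongue. Origin: centre of its open underside, z up. Any yaw will do.
- cover_knob (a point): Centre of the cover's black round knob, 30 mm across and 24 mm tall, on a thinner 12 mm stem, 99 mm above the cover's underside (24 mm above its flat top).
- vial_1: Small round screw-capped vial, 25 mm across, 48 mm tall (glass body up to 40 mm), 22 g, standing on the bench. Origin: centre of its underside, z up its axis. May be absent.
- vial_2: Vial like vial_1. May be absent.
- vial_3: Vial like vial_1. May be absent.
- vial_4: Vial like vial_1. May be absent.
- small_bottle: Bystander: reagent bottle with a screw cap, 37 mm across, 69 mm tall, standing among the vials; not a vial, leave it where it is. Origin: centre of its underside.
Mind the look-alikes: they are no part of the job. What is shaped like the vial_4 but green is not meant.

How it is judged:
On the way, in this order (a step that is already met when the one before it is completed fails the run):
1. the latch handle is turned fully open (value of joint latch above 1.35 rad), for 0.2 s.
2. the cover stands upright on the bench, clear of the chamber (horizontal distance between cover and chamber above 0.16 m and height (world z) of cover below 0.006 m and angle between cover's own z axis and vertical below 0.08 rad and linear speed of cover below 0.03 m/s), for 0.3 s.
3. every vial stands upright on the plate (horizontal distance between each of vial_1, vial_2, vial_3, vial_4 and plate_center below 0.058 m and z of vial_1 in the frame of plate_center between -0.004 and 0.004 m and angle between each of vial_1, vial_2, vial_3, vial_4's own z axis and vertical below 0.15 rad and z of vial_2 in the frame of plate_center between -0.004 and 0.004 m and z of vial_3 in the frame of plate_center between -0.004 and 0.004 m and z of vial_4 in the frame of plate_center between -0.004 and 0.004 m), for 0.3 s.
4. the cover is back over the plate, flat on the ledge (horizontal distance between cover and chamber below 0.009 m and z of cover in the frame of chamber below 0.0155 m and angle between cover's own z axis and vertical below 0.06 rad), for 0.2 s.
5. the handle has dropped into the locked notch (value of joint latch below 0.1 rad), for 0.3 s.
At the end, for the whole second after the job is handed in: Every vial present stands upright (within 0.15 rad) on the plate, its centre within 58 mm of the plate's centre; the cover stands flat on the ledge (within 3.5 mm of height and 0.06 rad), within 9 mm of the chamber's axis; the latch reads under 0.1 rad; all is at rest (all of step 3 and all of step 4 and value of joint latch below 0.1 rad and linear speed of cover below 0.02 m/s and linear speed of each of vial_1, vial_2, vial_3, vial_4 below 0.03 m/s); the robot touches nothing.
Of vial_1, vial_2, vial_3, vial_4 only 2 to 4 are there at a start; the rules pass over those that are not, and their reading is None.
At some moment in a run one of cover may be knocked a few centimetres aside while the robot is not near it.
Once in a run the grip may slacken for a moment while it holds something.
It also fails if it takes over 210 s, if anything falls off the work surface, if the arm or the gripper's body presses on something with over 40 N, if the wrist force passes 120 N, or if a joint passes its speed limit or range.

## Robot

A 7-joint arm with a two-finger parallel gripper is mounted at the origin on a cart in front of the work surface, level with it; the furniture and walls round the work are solid. World frame = base frame: x ahead of the robot, y to its left, z up, the work surface at z = 0. Lengths are in m, angles in rad, forces in N, time in s.
With the tool pointing down it reaches from about 0.425 to 0.875 m from the base axis. Payload 4.7 kg.
Tool frame: the origin (TCP) lies midway between the tips of the shut fingers; the grasp point (between the pads) lies 19 mm behind it; x points along the fingers, y is the direction in which the jaws open and shut, and the axes are right-handed (so a half turn about x gives the same grasp; the last joint's range is limited). The gripper opens to 87 mm and grips with 3 to 60 N. Pads are 19 mm wide; open, the fingers measure 117 mm over their backs; the gripper's body (75 mm by 190 mm) begins 51 mm behind the grasp point.
Start: joints at [-1.126, 0.321, -0.07, 1.45, 0.023, 1.371, -0.057], TCP at [0.271, 0.591, 0.223] pointing down, gripper open.
Joint ranges: [-2.86, 2.86], [-0.3, 2.09], [-1.38, 1.24], [0.06, 2.45], [-1.56, 4.7], [0.09, 2.05], [-2.69, 2.69]. Speed limits (rad/s): [2.57, 2.57, 3.14, 3.14, 3.14, 3.14, 3.14].

## Interface

Orientations are given as a rotation vector (axis times angle).
In Python, from bench import ctrl gives the robot as it stands. The module is installed in compiled form; this text tells all that it offers.
- The arm moves only by the tool servo_tool, never from a script. Its arguments are lists of equal length, an entry for each row: "dp": the shift along the tool's x, y, z in units of 25 mm (1.0 is 25 mm), a list of three; "yaw": the turn about the tool's x in units of 6 degrees (1.0 is 6 degrees). A call has exactly 5 rows; each row shifts and turns the commanded pose from where the row before left it, along the tool's axes as they then stand; what a row does not reach is not made up. A row lasts 1/10 s, in which the tool goes at most 50 mm and 8.59 degrees, less where a joint would pass 70% of its speed; a pose out of reach is approached as far as the arm can. A call is refused whole if a number of a shift passes 1 or a number of a turn 1, either way. A call with a gripper value outside its range is refused whole. "fingers" is the opening, from 0 (shut) to 1 (fully open), set as the call begins (left out, the last holds). The fingers move at their own pace and stop on an object; "grip_force" is the grip in N (left out, the last holds). Time passes only in rows, so rows that do not move let the fingers close, or fill a call up. It gives the time, the measured TCP pose, the force and the opening at its end, in the units of the state.
- ctrl.get_state(): the state, without advancing time (a new reading comes with each control period).
- ctrl.get_image(name): name is "scene" or "top" or "wrist"; returns (picture, depth): 384x512x3 uint8, red, green, blue; 384x512 float32, m along the optical axis (not along the pixel's ray), 0 where there is no reading.
- ctrl.camera_info(name): a dict with "fx", "fy", "cx", "cy" (pixels), "extrinsics" (4x4, takes a point from world to camera coordinates); the wrist camera has in their place "hand_eye" (4x4, takes a point from camera to tool coordinates, whose origin is the TCP and whose axes are the tool frame's). Camera axes: x right, y down, z forward; pixel columns grow to the right and rows downward; lengths in m; the calibration is good to about 2 mm. A picture is of the moment at which its call begins: read the wrist's pose just before it. camera_info takes no time and is no camera call.
- ctrl.close_job(): hands the job in, once; it reports no verdict.
Trained networks look in the newest picture that a camera, given by its name, has taken for a name from the list of things; names that differ only in an ending like _2 or _b are one class to them, and where a whole thing is asked for, a point or a joint stands for the part that bears it (a point fixed in the world has none). Each returns a list of dicts, best first, with "score" (0 to 1); they miss things now and then, are a little off and sometimes report something else, mostly with a low value. They report only what shows in the picture. A call takes as long as a camera call. They do not tell look-alikes from the thing itself.
- ctrl.search_frame(camera, label): "extent" ([left, top, right, bottom] in pixels, round what is visible of it).
- ctrl.cut_out(camera, label): "region" (384x512 bool, what is visible of it) and "extent" ([left, top, right, bottom] in pixels, round what is visible of it).
The state is a dict: "time": time; "joint_positions": joint angles; "qd": joint speeds; "joint_torque": joint torques, N m; "position": TCP position; "tool_rot": TCP orientation; "ft_force": force on the tool from outside, world axes, zero at the start; "torque": the same for the moment, N m; "grip_width": opening from 0.0 (shut) to 1.0 (fully open).
Only numpy, scipy, OpenCV 4.12 (cv2) and the standard library are available. Lean on these libraries where they do the work, as an engineer would, in place of code of your own. Each camera call takes 0.05 s, during which the arm holds its last target.

## Working session

There is one attempt and no reset: what is moved stays moved. The work goes in short steps, Python scripts to look and compute and a tool call to move; the robot and the scene stay as the last step left them, time stands still between calls to the robot, and variables do not carry over. Pictures are saved under pics/ and viewed, and the job is handed in when it is done.

Besides the shell and the picture viewer there is one more tool, called after "Emit:" by a JSON object that holds its "method" and its "body", one argument or row to a line. servo_tool: Moves the arm, as the interface text tells. Its arguments: {"type":"object","properties":{"dp":{"type":"array","items":{"type":"array","items":{"type":"number"}}},"yaw":{"type":"array","items":{"type":"number"}},"fingers":{"type":"number"},"grip_force":{"type":"number"}},"required":["dp","yaw"]}

```bash
mkdir -p pics; ls; cat > h.py <<'E'
import numpy as np,cv2
from bench import ctrl
from scipy.spatial.transform import Rotation as R
def snap(name,fn=None):
    s=ctrl.get_state(); im,d=ctrl.get_image(name)
    if fn: cv2.imwrite('pics/'+fn,im[:,:,::-1])
    return s,im,d
def T_wc(name,s):
    ci=ctrl.camera_info(name)
    if name=='wrist':
        T=np.eye(4);T[:3,:3]=R.from_rotvec(s['tool_rot']).as_matrix();T[:3,3]=s['position']
        return T@np.array(ci['hand_eye']),ci
    return np.linalg.inv(np.array(ci['extrinsics'])),ci
def cloud(name,s,d):
    T,ci=T_wc(name,s)
    v,u=np.mgrid[0:d.shape[0],0:d.shape[1]]
    P=np.stack([(u-ci['cx'])/ci['fx']*d,(v-ci['cy'])/ci['fy']*d,d],-1)
    W=P@T[:3,:3].T+T[:3,3]; W[d<=0]=np.nan
    return W
def circ(xy):
    A=np.c_[2*xy,np.ones(len(xy))];b=(xy**2).sum(1)
    c=np.linalg.lstsq(A,b,rcond=None)[0];return c[:2],np.sqrt(c[2]+c[0]**2+c[1]**2)
E
python3 - <<'E'
from h import *
s=ctrl.get_state()
for k,v in s.items(): print(k,np.round(v,4))
print(R.from_rotvec(s['tool_rot']).as_matrix().round(3))
s,im,d=snap('scene','s0.png'); s,im,d=snap('top','t0.png')
for c in ('scene','top','wrist'):
    ci=ctrl.camera_info(c); print(c,ci)
E
```

```text
pics
time 0.0
joint_positions [-1.1259  0.3218 -0.0701  1.4517  0.0226  1.3708 -0.0569]
qd [-0.0001 -0.0003 -0.0009 -0.0003 -0.0001 -0.0017 -0.0014]
joint_torque [-1.00000e-04 -4.91281e+01 -4.04000e-01 -3.12529e+01 -6.39000e-02
  4.37000e-02  2.00000e-04]
position [0.2713 0.5901 0.2215]
tool_rot [ 0.3364  1.5446 -0.3394]
ft_force [-0.1219 -0.8514  0.3611]
torque [ 0.0126  0.0155 -0.0242]
grip_width 0.9954
[[-0.001  0.418  0.909]
 [-0.002  0.909 -0.418]
 [-1.    -0.002  0.   ]]
scene {'fx': 352.95326333027396, 'fy': 352.95326333027396, 'cx': 257.4398617207272, 'cy': 198.17569209197305, 'extrinsics': array([[ 0.75980562, -0.64984371,  0.0199644 , -0.39908249],
       [-0.44278912, -0.53971143, -0.71599537,  0.30774351],
       [ 0.47606011,  0.53517728, -0.6978195 ,  0.91998364],
       [ 0.        ,  0.        ,  0.        ,  1.        ]])}
top {'fx': 496.8725634436901, 'fy': 496.8725634436901, 'cx': 257.0392340472555, 'cy': 190.4755312425883, 'extrinsics': array([[-4.69937753e-01, -8.82698337e-01, -1.46782189e-03,
         2.15413389e-01],
       [-7.44861872e-01,  3.97446493e-01, -5.35926372e-01,
         4.53991717e-01],
       [ 4.73644698e-01, -2.50758710e-01, -8.44263448e-01,
         1.59107445e+00],
       [ 0.00000000e+00,  0.00000000e+00,  0.00000000e+00,
         1.00000000e+00]])}
wrist {'fx': 325.40394257873777, 'fy': 325.40394257873777, 'cx': 255.1588142674535, 'cy': 193.38814701764858, 'hand_eye': array([[ 1.09203778e-04, -2.67271570e-01,  9.63621241e-01,
        -1.62192883e-01],
       [ 9.99999694e-01, -7.17242692e-04, -3.12262029e-04,
         5.73245106e-04],
       [ 7.74609055e-04,  9.63620980e-01,  2.67271410e-01,
        -7.33434174e-02],
       [ 0.00000000e+00,  0.00000000e+00,  0.00000000e+00,
         1.00000000e+00]])}
```

View pics/s0.png

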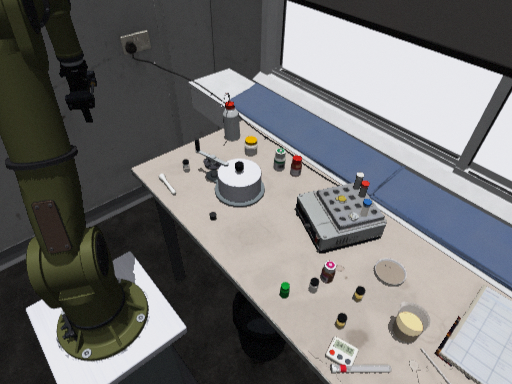

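View pics/t0.png

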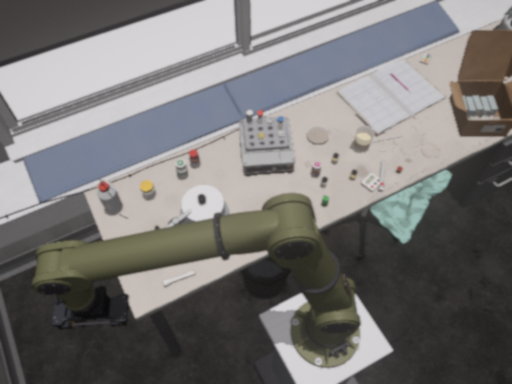

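```bash
python3 - <<'E'
from h import *
s,im,d=snap('scene')
a=cv2.resize(im[255:335,270:376],None,fx=5,fy=5,interpolation=cv2.INTER_CUBIC)
b=cv2.resize(im[130:235,150:320],None,fx=4,fy=4,interpolation=cv2.INTER_CUBIC)
cv2.imwrite('pics/a.png',a[:,:,::-1]);cv2.imwrite('pics/b.png',b[:,:,::-1])
W=cloud('scene',s,d)
for n in ('vial_1','small_bottle','cover','cover_knob','chamber','latch_grip','latch'):
    for r in ctrl.cut_out('scene',n):
        m=r['region']; print(n,round(r['score'],2),np.round(r['extent']),np.nanmedian(W[m],0).round(3), np.nanpercentile(W[m][:,2],[5,98]).round(3), np.median(im[m],0))
s,im,d=snap('top')
W=cloud('top',s,d)
a=cv2.resize(im[100:220,270:430],None,fx=5,fy=5,interpolation=cv2.INTER_CUBIC)
cv2.imwrite('pics/c.png',a[:,:,::-1])
for n in ('vial_1','small_bottle','cover'):
    for r in ctrl.cut_out('top',n):
        m=r['region']; print(n,round(r['score'],2),np.round(r['extent']),np.nanmedian(W[m],0).round(3), np.nanpercentile(W[m][:,2],[5,98]).round(3), np.median(im[m],0))
E
```

```text
vial_1 0.66 [335. 315. 350. 328.] [ 0.444 -0.414  0.035] [0.004 0.049] [75. 68. 47.]
vial_1 0.61 [353. 286. 367. 302.] [ 0.541 -0.395  0.032] [0.004 0.049] [77.  69.5 52. ]
vial_1 0.58 [310. 275. 321. 294.] [ 0.469 -0.299  0.029] [-0.001  0.048] [90. 88. 86.]
vial_1 0.52 [182. 158. 188. 172.] [0.481 0.36  0.03 ] [0.008 0.047] [92. 87. 86.]
small_bottle 0.61 [323. 259. 337. 284.] [ 0.523 -0.3    0.052] [0.016 0.07 ] [75.  55.5 70. ]
cover 0.88 [216. 158. 261. 202.] [0.553 0.129 0.084] [0.023 0.12 ] [203. 205. 213.]
cover_knob 0.83 [215. 159. 262. 204.] [0.553 0.13  0.084] [0.023 0.12 ] [202.5 203.  210.5]
chamber 0.61 [194. 140. 265. 209.] [0.531 0.246 0.014] [0.006 0.128] [85. 89. 93.]
chamber 0.45 [216. 160. 262. 203.] [0.552 0.128 0.084] [0.022 0.12 ] [201. 201. 210.]
latch_grip 0.56 [192. 140. 225. 167.] [0.537 0.287 0.095] [0.001 0.139] [133.  132.5 130.5]
latch 0.52 [196. 139. 226. 165.] [0.537 0.291 0.095] [-0.     0.139] [131.5 130.5 129. ]
vial_1 0.46 [337. 152. 343. 163.] [ 0.543 -0.386  0.037] [0.013 0.053] [132.5 125.5 111. ]
vial_1 0.46 [322. 177. 332. 188.] [ 0.471 -0.29   0.04 ] [0.012 0.055] [124. 119. 116.]
cover 0.61 [183. 189. 226. 222.] [0.569 0.158 0.089] [0.079 0.123] [217. 214. 216.]
```

View pics/a.png

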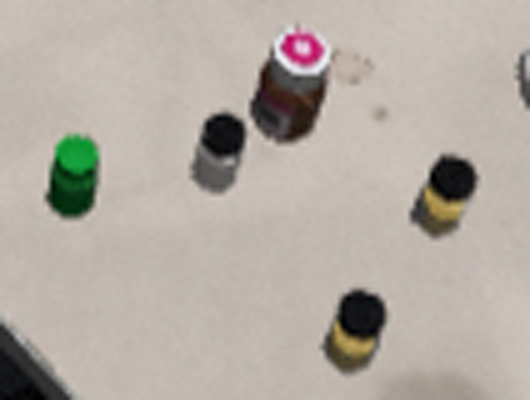

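View pics/b.png

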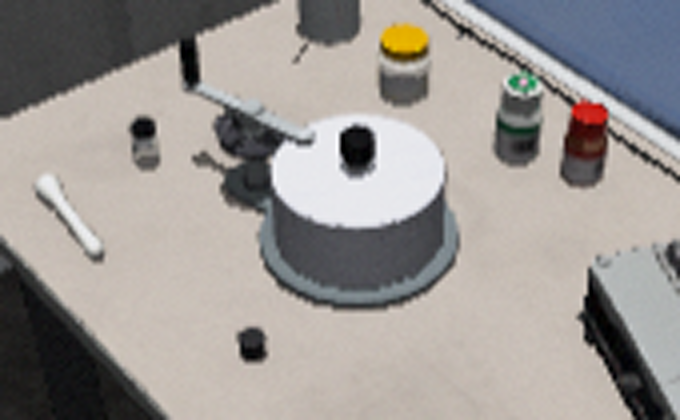

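View pics/c.png

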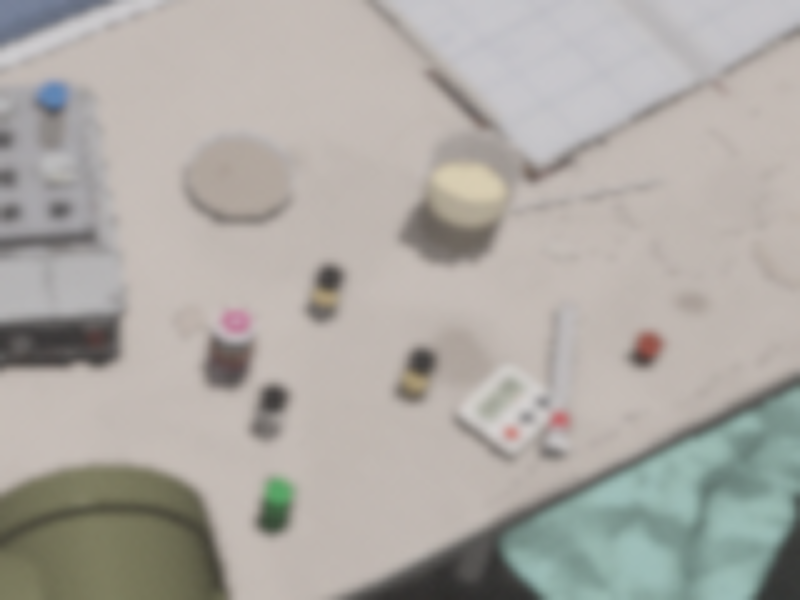

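```bash
python3 - <<'E'
from h import *
for cam in ('scene','top'):
    s,im,d=snap(cam); W=cloud(cam,s,d)
    m=(np.hypot(W[...,0]-.56,W[...,1]-.14)<.13)
    P=W[m]
    top=P[(abs(P[:,2]-.087)<.006)&(np.hypot(P[:,0]-.56,P[:,1]-.14)<.09)]
    print(cam,len(top),np.median(top,0).round(4),top[:,:2].min(0).round(3),top[:,:2].max(0).round(3))
    k=P[(P[:,2]>.103)&(np.hypot(P[:,0]-.56,P[:,1]-.14)<.05)]; print('knob',len(k),np.median(k,0).round(4), k[:,2].max())
    Q=W[(np.hypot(W[...,0]-.54,W[...,1]-.28)<.13)]
    g=Q[(Q[:,2]>.108)&(np.hypot(Q[:,0]-.56,Q[:,1]-.14)>.05)];print('grip',len(g),np.median(g,0).round(4),g[:,2].max())
    l=Q[(Q[:,2]>.09)&(Q[:,2]<.102)]; 
    print('lever',np.c_[l].round(3)[::4].tolist())
    # cover circle edge
    h=cv2.convexHull(top[:,:2].astype(np.float32))[:,0]; print(circ(h))
E
```

```text
scene 898 [0.5622 0.1446 0.0855] [0.496 0.08 ] [0.647 0.227]
knob 73 [0.5672 0.149  0.1187] 0.12466980617233536
grip 38 [0.5215 0.3326 0.1254] 0.14053165357290365
lever [[0.523, 0.331, 0.1], [0.523, 0.333, 0.095], [0.514, 0.332, 0.095], [0.524, 0.32, 0.097], [0.521, 0.323, 0.092], [0.53, 0.31, 0.096], [0.526, 0.311, 0.093], [0.535, 0.299, 0.095], [0.53, 0.298, 0.094], [0.542, 0.29, 0.093], [0.552, 0.273, 0.098], [0.533, 0.283, 0.097], [0.541, 0.269, 0.101], [0.531, 0.287, 0.091], [0.535, 0.267, 0.101], [0.549, 0.263, 0.097], [0.538, 0.267, 0.095], [0.548, 0.256, 0.097], [0.535, 0.261, 0.096], [0.547, 0.255, 0.093], [0.535, 0.262, 0.091], [0.544, 0.25, 0.094], [0.555, 0.242, 0.093], [0.544, 0.244, 0.093], [0.552, 0.231, 0.097], [0.547, 0.236, 0.092], [0.555, 0.223, 0.095], [0.547, 0.225, 0.094], [0.557, 0.214, 0.096], [0.548, 0.22, 0.092], [0.56, 0.206, 0.095], [0.558, 0.204, 0.092]]
(array([0.57064767, 0.15329376]), np.float64(0.07468746590303156))
top 909 [0.5685 0.1553 0.0879] [0.504 0.08 ] [0.648 0.229]
knob 70 [0.569  0.1564 0.1213] 0.13217660748530946
grip 14 [0.5262 0.3364 0.14
[... 959 characters left out ...]
[0.548, 0.226, 0.095], [0.539, 0.204, 0.09], [0.518, 0.171, 0.096], [0.555, 0.249, 0.097], [0.547, 0.237, 0.099], [0.518, 0.179, 0.096], [0.553, 0.253, 0.096], [0.547, 0.241, 0.096], [0.532, 0.207, 0.09], [0.516, 0.18, 0.093], [0.51, 0.168, 0.092], [0.545, 0.252, 0.101], [0.527, 0.209, 0.092], [0.513, 0.185, 0.095], [0.557, 0.274, 0.094], [0.543, 0.25, 0.095], [0.522, 0.204, 0.09], [0.551, 0.276, 0.097], [0.542, 0.261, 0.1], [0.541, 0.269, 0.1], [0.545, 0.283, 0.099], [0.544, 0.287, 0.096], [0.537, 0.275, 0.098], [0.543, 0.291, 0.095], [0.538, 0.279, 0.093], [0.542, 0.299, 0.096], [0.538, 0.286, 0.092], [0.537, 0.297, 0.096]]
(array([0.57299328, 0.153821  ]), np.float64(0.07316471046189356))
```

```bash
cat >> h.py <<'E'
def ortho(cams,fn,x0=.35,x1=.9,y0=-.55,y1=.5,px=.00185):
    H=int((x1-x0)/px);Wd=int((y1-y0)/px)
    out=np.zeros((H,Wd,3),np.uint8)
    for cam in cams:
        s,im,d=snap(cam);W=cloud(cam,s,d)
        W2=cv2.resize(W.astype(np.float32),None,fx=3,fy=3,interpolation=cv2.INTER_NEAREST)
        P=W.reshape(-1,3);C=im.reshape(-1,3)
        ok=np.isfinite(P[:,0])&(P[:,2]>-.02)&(P[:,2]<.2);P=P[ok];C=C[ok]
        o=np.argsort(P[:,2]);P=P[o];C=C[o]
        for p,c in zip(P,C):
            r=int((x1-p[0])/px);q=int((y1-p[1])/px)
            if 0<=r<H and 0<=q<Wd: out[max(r-1,0):r+1,max(q-1,0):q+1]=c
    for x in np.arange(np.ceil(x0*10)/10,x1,.1):
        r=int((x1-x)/px);cv2.line(out,(0,r),(Wd,r),(255,0,255),1);cv2.putText(out,'%.1f'%x,(0,r),0,.4,(0,0,255))
    for y in np.arange(np.ceil(y0*10)/10,y1,.1):
        q=int((y1-y)/px);cv2.line(out,(q,0),(q,H),(255,0,255),1);cv2.putText(out,'%.1f'%y,(q,10),0,.4,(0,0,255))
    cv2.imwrite('pics/'+fn,out[:,:,::-1])
E
python3 -c "
from h import *
ortho(['scene'],'o0.png')"
```

```text
(no output)
```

View pics/o0.png

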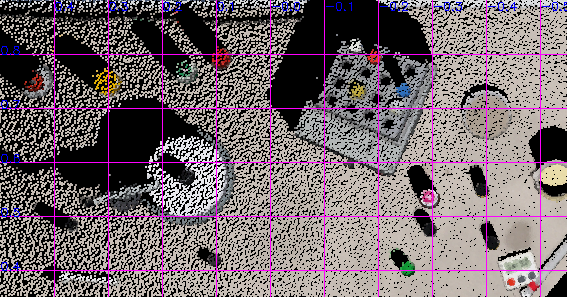

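Emit:
{"method": "servo_tool", "body": {
  "dp": [
    [0,-0.34,0.9],
    [0,-0.34,0.9],
    [0,-0.34,0.9],
    [0,-0.34,0.9],
    [0,-0.34,0.9]
  ],
  "yaw": [0,0,0,0,0],
  "fingers": 1
}}

```text
time: 1.35
position: [0.3566, 0.5043, 0.2227]
tool_rot: [0.338, 1.544, -0.338]
ft_force: [1.1, 0.9, 0.3]
grip_width: 1.003
```

Emit:
{"method": "servo_tool", "body": {
  "dp": [
    [0,-0.34,0.9],
    [0,-0.34,0.9],
    [0,-0.34,0.9],
    [0,-0.34,0.9],
    [0,-0.34,0.9]
  ],
  "yaw": [0,0,0,0,0]
}}

```text
time: 1.85
position: [0.4411, 0.4187, 0.2227]
tool_rot: [0.338, 1.544, -0.338]
ft_force: [-0.1, 0.4, 0.2]
grip_width: 0.997
```

Emit:
{"method": "servo_tool", "body": {
  "dp": [
    [0,-0.34,0.9],
    [0,-0.34,0.9],
    [0,-0.34,0.9],
    [0,-0.34,0.9],
    [0,0,0]
  ],
  "yaw": [0,0,0,0,0]
}}

```text
time: 2.35
position: [0.5113, 0.3468, 0.2227]
tool_rot: [0.342, 1.541, -0.344]
ft_force: [0.0, -0.8, 0.2]
grip_width: 1.002
```

```bash
cat >> h.py <<'E'
def pp(s=None):
    s=s or ctrl.get_state()
    M=R.from_rotvec(s['tool_rot']).as_matrix()
    print('t',round(s['time'],2),'pos',np.round(s['position'],4),'F',np.round(s['ft_force'],1),'gw',round(s['grip_width'],3),'ty',M[:,1].round(3),'tz',M[:,2].round(3),'tx',M[:,0].round(3))
    return M
def go(t,s=None):
    """units along tool axes from present pose to world point t"""
    s=s or ctrl.get_state();M=R.from_rotvec(s['tool_rot']).as_matrix()
    print('->',np.round(t,4),'units',(M.T@(np.array(t)-s['position'])/.025).round(2))
E
python3 - <<'E'
from h import *
s,im,d=snap('wrist','w1.png');pp(s);W=cloud('wrist',s,d)
P=W.reshape(-1,3)
g=P[(P[:,2]>.108)&(P[:,2]<.16)&(np.hypot(P[:,0]-.52,P[:,1]-.335)<.04)]
print(len(g),np.median(g,0),g[:,:2].min(0),g[:,:2].max(0),g[:,2].max())
t=g[g[:,2]>.134];print(len(t),np.median(t,0),t[:,:2].min(0),t[:,:2].max(0))
E
```

```text
t 2.35 pos [0.5113 0.3468 0.2227] F [ 0.  -0.8  0.2] gw 1.002 ty [ 0.424  0.906 -0.001] tz [ 0.906 -0.424  0.003] tx [ 0.002 -0.002 -1.   ]
469 [0.52369776 0.3417915  0.13892828] [0.51885376 0.33319454] [0.53429976 0.34824618] 0.1412968371715792
308 [0.52583951 0.34102705 0.13957665] [0.51885376 0.33319454] [0.53429976 0.3481263 ]
```

View pics/w1.png

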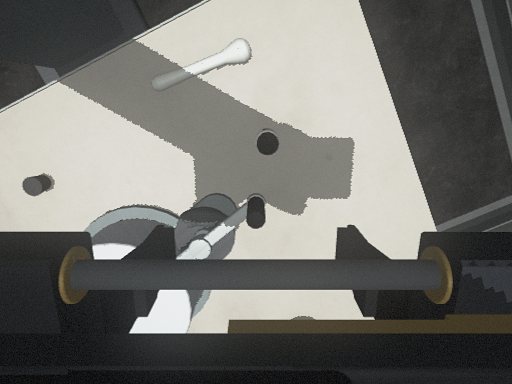

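Emit:
{"method": "servo_tool", "body": {
  "dp": [
    [0.9,0.01,0.64],
    [0.9,0,0],
    [0.9,0,0],
    [0.9,0,0],
    [0.9,0,0]
  ],
  "yaw": [0,0,0,0,0]
}}

```text
time: 2.9
position: [0.5213, 0.3463, 0.1092]
tool_rot: [0.337, 1.545, -0.335]
ft_force: [-0.2, -0.7, 0.2]
grip_width: 0.997
```

Emit:
{"method": "servo_tool", "body": {
  "dp": [
    [0,0,0],
    [0,0,0],
    [0,0,0],
    [0,0,0],
    [0,0,0]
  ],
  "yaw": [0,0,0,0,0],
  "fingers": 0,
  "grip_force": 20
}}

```text
time: 3.4
position: [0.5231, 0.345, 0.1113]
tool_rot: [0.339, 1.543, -0.337]
ft_force: [-0.9, 0.6, -0.2]
grip_width: 0.631
```

```bash
python3 - <<'E'
from h import *
s=ctrl.get_state();M=pp(s)
p=s['position'][:2]; c=np.array([.572,.1535])
dirn=(p-c);print(np.linalg.norm(dirn)); dirn/=np.linalg.norm(dirn); piv=p-.07*dirn; print('pivot',piv,'yaw dir',dirn)
a0=np.arctan2(dirn[1],dirn[0])
prev=np.r_[p,0]
for th in np.arange(.15,1.51,.15):
    u=min(th/1.5,1);z=.003*(3*u*u-2*u**3)+.11*(u*(1-u))**2
    q=np.r_[piv+.07*np.array([np.cos(a0+th),np.sin(a0+th)]),z]
    print(round(th,2),(M.T@(q-prev)/.025).round(2),q.round(4));prev=q
E
```

```text
t 3.4 pos [0.5231 0.345  0.1113] F [-0.9  0.6 -0.2] gw 0.631 ty [0.418 0.909 0.002] tz [ 0.909 -0.418  0.001] tx [ 0.002  0.001 -1.   ]
0.19761764146517313
pivot [0.54045253 0.27715686] yaw dir [-0.24720308  0.96896369]
0.15 [-0.04 -0.29 -0.31] [0.5132 0.3416 0.001 ]
0.3 [-0.09 -0.33 -0.26] [0.5039 0.3368 0.0031]
0.45 [-0.1  -0.36 -0.21] [0.4954 0.3307 0.0055]
0.6 [-0.08 -0.39 -0.15] [0.4879 0.3234 0.0074]
0.75 [-0.04 -0.41 -0.09] [0.4816 0.315  0.0084]
0.9 [ 0.   -0.42 -0.03] [0.4766 0.3058 0.0083]
1.05 [ 0.04 -0.42  0.04] [0.473  0.2959 0.0072]
1.2 [ 0.07 -0.41  0.1 ] [0.471  0.2856 0.0055]
1.35 [ 0.07 -0.39  0.16] [0.4705 0.2751 0.0038]
1.5 [ 0.03 -0.36  0.21] [0.4716 0.2647 0.003 ]
```

Emit:
{"method": "servo_tool", "body": {
  "dp": [
    [0.05,-0.09,0.17],
    [0,0,0],
    [0,0,0],
    [0,0,0],
    [0,0,0]
  ],
  "yaw": [0,0,0,0,0]
}}

```text
time: 3.9
position: [0.5254, 0.3406, 0.1087]
tool_rot: [0.337, 1.545, -0.338]
ft_force: [-1.2, -1.1, 1.8]
grip_width: 0.178
```

Emit:
{"method": "servo_tool", "body": {
  "dp": [
    [0,0,0],
    [0,0,0],
    [0,0,0],
    [0,0,0],
    [0,0,0]
  ],
  "yaw": [0,0,0,0,0]
}}

```text
time: 4.4
position: [0.5254, 0.3406, 0.1088]
tool_rot: [0.338, 1.544, -0.338]
ft_force: [-1.0, -1.7, 0.8]
grip_width: 0.178
```

```bash
python3 - <<'E'
from h import *
snap('wrist','w2.png');pp()
E
```

```text
t 4.45 pos [0.5255 0.3405 0.1088] F [-1.6 -0.7  1.1] gw 0.177 ty [ 0.418  0.909 -0.   ] tz [ 0.909 -0.418 -0.   ] tx [-0. -0. -1.]
```

View pics/w2.png

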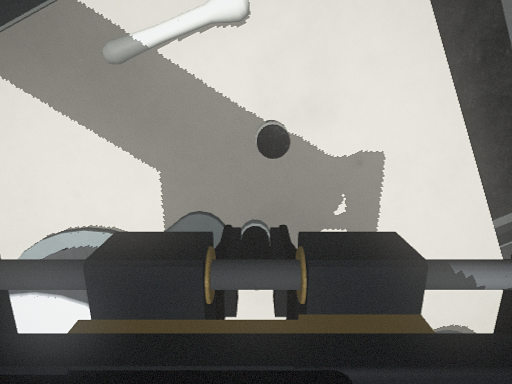

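Emit:
{"method": "servo_tool", "body": {
  "dp": [
    [-0.04,-0.29,-0.31],
    [-0.09,-0.33,-0.26],
    [-0.1,-0.36,-0.21],
    [-0.08,-0.39,-0.15],
    [-0.04,-0.41,-0.09]
  ],
  "yaw": [0,0,0,0,0]
}}

```text
time: 4.95
position: [0.4819, 0.3147, 0.1169]
tool_rot: [0.339, 1.546, -0.331]
ft_force: [0.4, 8.1, -7.7]
grip_width: 0.18
```

Emit:
{"method": "servo_tool", "body": {
  "dp": [
    [0,-0.42,-0.03],
    [0.04,-0.42,0.04],
    [0.07,-0.41,0.1],
    [0.07,-0.39,0.16],
    [0.03,-0.36,0.21]
  ],
  "yaw": [0,0,0,0,0]
}}

```text
time: 5.45
position: [0.4717, 0.263, 0.1121]
tool_rot: [0.338, 1.547, -0.333]
ft_force: [-1.9, 5.3, -2.8]
grip_width: 0.177
```

Emit:
{"method": "servo_tool", "body": {
  "dp": [
    [0,0,0],
    [0,0,0],
    [0,0,0],
    [0,0,0],
    [0,0,0]
  ],
  "yaw": [0,0,0,0,0]
}}

```text
time: 5.95
position: [0.4724, 0.2605, 0.1118]
tool_rot: [0.336, 1.547, -0.339]
ft_force: [-5.7, 0.6, -1.1]
grip_width: 0.176
```

```bash
python3 - <<'E'
from h import *
snap('wrist','w3.png');pp();snap('scene','s3.png')
E
```

```text
t 6.0 pos [0.4724 0.2605 0.1118] F [-5.3  0.8 -1.1] gw 0.176 ty [ 0.417  0.909 -0.002] tz [ 0.909 -0.417 -0.002] tx [-0.003 -0.001 -1.   ]
```

View pics/w3.png

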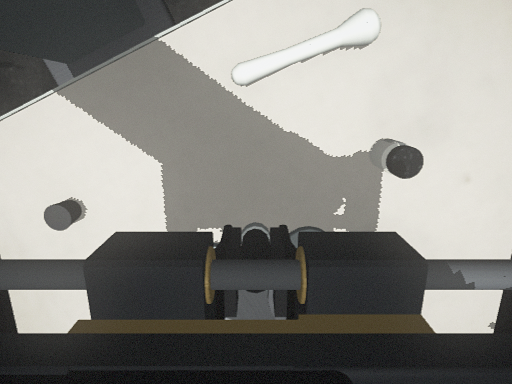

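View pics/s3.png

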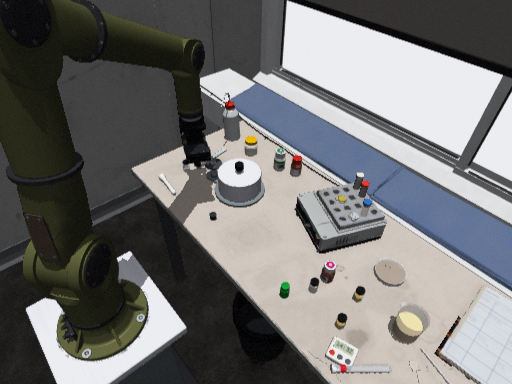

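Emit:
{"method": "servo_tool", "body": {
  "dp": [
    [0,0,0],
    [0,0,0],
    [0,0,0],
    [0,0,0],
    [0,0,0]
  ],
  "yaw": [0,0,0,0,0],
  "fingers": 0.5
}}

```text
time: 6.55
position: [0.4743, 0.2604, 0.1126]
tool_rot: [0.339, 1.543, -0.338]
ft_force: [-0.3, -0.3, 0.1]
grip_width: 0.484
```

Emit:
{"method": "servo_tool", "body": {
  "dp": [
    [-0.6,0,0],
    [-0.8,0,0],
    [-0.8,0,0],
    [-0.8,0,0],
    [-0.8,0,0]
  ],
  "yaw": [0,0,0,0,0],
  "fingers": 0.75
}}

```text
time: 7.05
position: [0.474, 0.2604, 0.2083]
tool_rot: [0.338, 1.544, -0.338]
ft_force: [-0.1, -0.5, -0.3]
grip_width: 0.738
```

```bash
python3 - <<'E'
from h import *
s=ctrl.get_state();pp(s)
# pivot from the two grip points
a=np.array([.5255,.3405]);b=np.array([.4724,.2605]);m=(a+b)/2;ch=b-a;n=np.array([-ch[1],ch[0]])/np.linalg.norm(ch)
h=np.sqrt(.07**2-(np.linalg.norm(ch)/2)**2)
for sg in(1,-1): print('pivot',m+sg*h*n)
go([.571,.1535,s['position'][2]])
E
```

```text
t 7.05 pos [0.474  0.2604 0.2083] F [-0.1 -0.5 -0.3] gw 0.738 ty [0.418 0.909 0.   ] tz [ 0.909 -0.418  0.   ] tx [ 0.001  0.    -1.   ]
pivot [0.54139344 0.27232817]
pivot [0.45650656 0.32867183]
-> [0.571  0.1535 0.2083] units [ 0.   -2.26  5.31]
```

Emit:
{"method": "servo_tool", "body": {
  "dp": [
    [-0.4,-0.45,0.9],
    [-0.4,-0.45,0.9],
    [0,-0.45,0.9],
    [0,-0.45,0.9],
    [0,-0.45,0.9]
  ],
  "yaw": [0,0,0,0,0]
}}

```text
time: 7.55
position: [0.5534, 0.1615, 0.2276]
tool_rot: [0.338, 1.543, -0.338]
ft_force: [0.4, -0.2, 0.0]
grip_width: 0.746
```

Emit:
{"method": "servo_tool", "body": {
  "dp": [
    [0,0,0.8],
    [0,0,0],
    [0,0,0],
    [0,0,0],
    [0,0,0]
  ],
  "yaw": [0,0,0,0,0]
}}

```text
time: 8.05
position: [0.57, 0.1552, 0.2274]
tool_rot: [0.337, 1.545, -0.336]
ft_force: [-0.7, 0.2, 0.8]
grip_width: 0.749
```

```bash
python3 - <<'E'
from h import *
s,im,d=snap('wrist','w4.png');pp(s);W=cloud('wrist',s,d);P=W.reshape(-1,3)
k=P[(P[:,2]>.115)&(P[:,2]<.128)&(np.hypot(P[:,0]-.57,P[:,1]-.155)<.03)]
print(len(k),np.median(k,0),k.min(0),k.max(0))
if len(k)>20:
  hh=cv2.minEnclosingCircle(k[:,:2].astype(np.float32));print(hh)
  x,y=hh[0]; go([x,y,s['position'][2]],s)
t=P[(abs(P[:,2]-.087)<.006)&(np.hypot(P[:,0]-.57,P[:,1]-.155)<.1)]
print(circ(cv2.convexHull(t[:,:2].astype(np.float32))[:,0]), np.median(t,0))
r=P[(P[:,2]>.006)&(P[:,2]<.018)&(np.hypot(P[:,0]-.57,P[:,1]-.155)<.12)]; print('ledge',len(r))
c2=cv2.convexHull(r[:,:2].astype(np.float32))[:,0];print(c2.round(3).tolist())
E
```

```text
t 8.05 pos [0.57   0.1552 0.2274] F [-0.7  0.2  0.8] gw 0.749 ty [0.416 0.909 0.   ] tz [ 0.909 -0.416 -0.   ] tx [-0.     0.001 -1.   ]
917 [0.57341731 0.15916983 0.12257946] [0.55991486 0.14400408 0.11502745] [0.58933206 0.17356777 0.125049  ]
((0.5746055245399475, 0.15870682895183563), 0.015183349139988422)
-> [0.5746 0.1587 0.2274] units [0.   0.2  0.11]
(array([0.57460893, 0.15881379]), np.float64(0.07541632911487997)) [0.5670311  0.16225536 0.08678176]
ledge 2190
[[0.593999981880188, 0.2460000067949295], [0.5740000009536743, 0.25600001215934753], [0.5220000147819519, 0.26499998569488525], [0.5210000276565552, 0.2639999985694885], [0.4909999966621399, 0.19099999964237213], [0.4880000054836273, 0.18199999630451202], [0.4869999885559082, 0.17499999701976776], [0.4860000014305115, 0.1720000058412552], [0.48500001430511475, 0.1599999964237213], [0.48500001430511475, 0.15199999511241913], [0.4869999885559082, 0.14399999380111694], [0.4880000054836273, 0.13899999856948853], [0.49300000071525574, 0.12300000339746475], [0.49300000071525574, 0.12200000137090683], [0.4959999918937683, 0.11699999868869781], [0.49799999594688416, 0.11299999803304672], [0.5040000081062317, 0.10300000011920929], [0.5059999823570251, 0.10100000351667404], [0.5080000162124634, 0.0989999994635582], [0.5149999856948853, 0.09200000017881393], [0.5180000066757202, 0.08900000154972076], [0.5210000276565552, 0.08699999749660492], [0.5220000147819519, 0.0860000029206276], [0.5230000019073486, 0.0860000029206276], [0.5270000100135803, 0.08299999684095383], [0.527999997138977, 0.08299999684095383]]
```

View pics/w4.png

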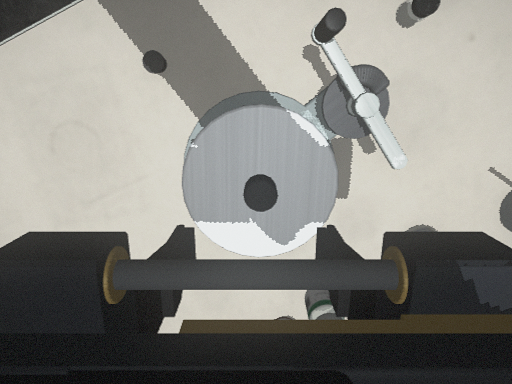

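Emit:
{"method": "servo_tool", "body": {
  "dp": [
    [0.9,0.2,0.11],
    [0.95,0,0],
    [0.95,0,0],
    [0.95,0,0],
    [0.95,0,0]
  ],
  "yaw": [0,0,0,0,0]
}}

```text
time: 8.6
position: [0.5749, 0.1581, 0.1091]
tool_rot: [0.337, 1.544, -0.337]
ft_force: [0.0, 0.6, -0.1]
grip_width: 0.753
```

Emit:
{"method": "servo_tool", "body": {
  "dp": [
    [0.5,0,0],
    [0,0,0],
    [0,0,0],
    [0,0,0],
    [0,0,0]
  ],
  "yaw": [0,0,0,0,0]
}}

```text
time: 9.1
position: [0.5762, 0.1577, 0.0987]
tool_rot: [0.339, 1.542, -0.337]
ft_force: [-0.6, -0.3, 0.8]
grip_width: 0.752
```

Emit:
{"method": "servo_tool", "body": {
  "dp": [
    [0,0,0],
    [0,0,0],
    [0,0,0],
    [0,0,0],
    [0,0,0]
  ],
  "yaw": [0,0,0,0,0],
  "fingers": 0,
  "grip_force": 40
}}

```text
time: 9.6
position: [0.5753, 0.1574, 0.0973]
tool_rot: [0.338, 1.544, -0.338]
ft_force: [0.0, 0.7, 0.2]
grip_width: 0.382
```

Emit:
{"method": "servo_tool", "body": {
  "dp": [
    [0,0,0],
    [0,0,0],
    [0,0,0],
    [0,0,0],
    [0,0,0]
  ],
  "yaw": [0,0,0,0,0]
}}

```text
time: 10.1
position: [0.5753, 0.1574, 0.0973]
tool_rot: [0.338, 1.544, -0.338]
ft_force: [0.2, -0.4, -0.7]
grip_width: 0.334
```

```bash
python3 - <<'E'
from h import *
pp()
E
```

```text
t 10.1 pos [0.5753 0.1574 0.0973] F [ 0.2 -0.4 -0.7] gw 0.334 ty [ 0.418  0.909 -0.   ] tz [ 0.909 -0.418 -0.   ] tx [-0.  0. -1.]
```

Emit:
{"method": "servo_tool", "body": {
  "dp": [
    [-0.2,0,0],
    [-0.4,0,0],
    [-0.5,0,0],
    [-0.5,0,0],
    [-0.4,-0.3,0.03]
  ],
  "yaw": [0,0,0,0,0]
}}

```text
time: 10.6
position: [0.5735, 0.1516, 0.1492]
tool_rot: [0.338, 1.543, -0.335]
ft_force: [-0.2, -0.0, -2.4]
grip_width: 0.338
```

Emit:
{"method": "servo_tool", "body": {
  "dp": [
    [0,-0.7,0.1],
    [0,-0.8,0.11],
    [0,-0.8,0.11],
    [0,-0.8,0.11],
    [0,-0.8,0.11]
  ],
  "yaw": [0,0,0,0,0]
}}

```text
time: 11.1
position: [0.5433, 0.0534, 0.1469]
tool_rot: [0.339, 1.545, -0.339]
ft_force: [1.3, -0.1, -3.1]
grip_width: 0.335
```

Emit:
{"method": "servo_tool", "body": {
  "dp": [
    [0,-0.8,0.11],
    [0,-0.8,0.11],
    [0,-0.8,0.11],
    [0,-0.8,0.11],
    [0,-0.8,0.11]
  ],
  "yaw": [0,0,0,0,0]
}}

```text
time: 11.6
position: [0.5138, -0.0428, 0.1469]
tool_rot: [0.339, 1.545, -0.339]
ft_force: [-0.1, -0.5, -3.0]
grip_width: 0.344
```

Emit:
{"method": "servo_tool", "body": {
  "dp": [
    [0,-0.8,0.11],
    [0,-0.8,0.11],
    [0,-0.4,0.05],
    [0.0,0,0],
    [0,0,0]
  ],
  "yaw": [0,0,0,0,0]
}}

```text
time: 12.1
position: [0.5004, -0.0883, 0.1472]
tool_rot: [0.339, 1.544, -0.337]
ft_force: [0.0, 0.2, -2.7]
grip_width: 0.332
```

```bash
python3 - <<'E'
from h import *
pp();go([.50,-.09,.0865])
snap('scene','s5.png')
snap('wrist','w5.png')
E
```

```text
t 12.1 pos [ 0.5004 -0.0883  0.1472] F [ 0.   0.2 -2.7] gw 0.332 ty [0.418 0.909 0.001] tz [ 0.909 -0.418 -0.   ] tx [ 0.     0.001 -1.   ]
-> [ 0.5    -0.09    0.0865] units [ 2.43 -0.07  0.02]
```

View pics/s5.png

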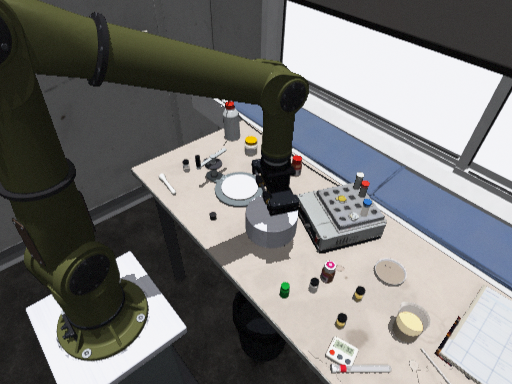

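View pics/w5.png

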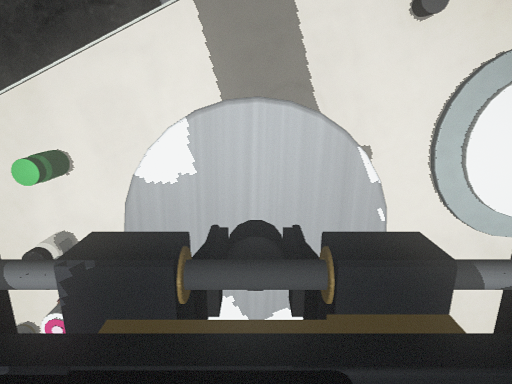

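Emit:
{"method": "servo_tool", "body": {
  "dp": [
    [0.5,0,0],
    [0.6,0,0],
    [0.6,0,0],
    [0.4,0,0],
    [0.2,0,0]
  ],
  "yaw": [0,0,0,0,0]
}}

```text
time: 12.7
position: [0.4996, -0.0882, 0.0882]
tool_rot: [0.337, 1.547, -0.338]
ft_force: [-0.1, 0.3, -3.2]
grip_width: 0.333
```

Emit:
{"method": "servo_tool", "body": {
  "dp": [
    [0.1,0,0],
    [0.05,0,0],
    [0,0,0],
    [0,0,0],
    [0,0,0]
  ],
  "yaw": [0,0,0,0,0]
}}

```text
time: 13.2
position: [0.5008, -0.0888, 0.0865]
tool_rot: [0.338, 1.543, -0.338]
ft_force: [0.1, -0.1, -2.6]
grip_width: 0.331
```

Still carrying its weight; a touch lower.

Emit:
{"method": "servo_tool", "body": {
  "dp": [
    [0.06,0,0],
    [0.04,0,0],
    [0,0,0],
    [0,0,0],
    [0,0,0]
  ],
  "yaw": [0,0,0,0,0]
}}

```text
time: 13.7
position: [0.5012, -0.0889, 0.0851]
tool_rot: [0.338, 1.543, -0.337]
ft_force: [-2.8, 0.4, 5.4]
grip_width: 0.334
```

Emit:
{"method": "servo_tool", "body": {
  "dp": [
    [0,0,0],
    [0,0,0],
    [0,0,0],
    [0,0,0],
    [0,0,0]
  ],
  "yaw": [0,0,0,0,0],
  "fingers": 0.7
}}

```text
time: 14.2
position: [0.5004, -0.0888, 0.0834]
tool_rot: [0.338, 1.544, -0.338]
ft_force: [0.2, -0.1, -0.7]
grip_width: 0.667
```

Emit:
{"method": "servo_tool", "body": {
  "dp": [
    [-0.6,0,0],
    [-0.9,0,0],
    [-0.9,0,0],
    [-1,0,0],
    [-1,0,0]
  ],
  "yaw": [0,0,0,0,0]
}}

```text
time: 14.7
position: [0.5002, -0.0888, 0.1944]
tool_rot: [0.338, 1.544, -0.338]
ft_force: [0.2, 1.2, -0.1]
grip_width: 0.702
```

```bash
python3 - <<'E'
from h import *
s,im,d=snap('wrist','w6.png');pp(s);W=cloud('wrist',s,d);P=W.reshape(-1,3)
k=P[(P[:,2]>.103)&(P[:,2]<.118)&(np.hypot(P[:,0]-.5,P[:,1]+.09)<.03)]
print(len(k),cv2.minEnclosingCircle(k[:,:2].astype(np.float32)) if len(k) else 0)
t=P[(abs(P[:,2]-.075)<.006)&(np.hypot(P[:,0]-.5,P[:,1]+.09)<.1)]
print(circ(cv2.convexHull(t[:,:2].astype(np.float32))[:,0]), np.median(t,0))
for v in ([.469,-.299],[.444,-.414],[.541,-.395]): go(v+[.2],s)
E
```

```text
t 14.7 pos [ 0.5002 -0.0888  0.1944] F [ 0.2  1.2 -0.1] gw 0.702 ty [ 0.418  0.909 -0.   ] tz [ 0.909 -0.418 -0.   ] tx [-0.  0. -1.]
1075 ((0.500126838684082, -0.08763191103935242), 0.015068394131958485)
(array([ 0.50016887, -0.08768028]), np.float64(0.07548952124856309)) [ 0.49092556 -0.0831014   0.07476218]
-> [ 0.469 -0.299  0.2  ] units [-0.22 -8.16  2.38]
-> [ 0.444 -0.414  0.2  ] units [ -0.22 -12.76   3.39]
-> [ 0.541 -0.395  0.2  ] units [ -0.22 -10.45   6.6 ]
```

View pics/w6.png

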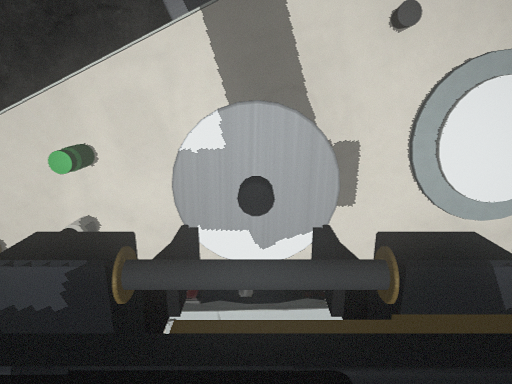

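Emit:
{"method": "servo_tool", "body": {
  "dp": [
    [-0.8,-0.85,0.32],
    [-0.8,-0.85,0.32],
    [-0.8,-0.85,0.32],
    [-0.6,-0.85,0.32],
    [0,-0.85,0.32]
  ],
  "yaw": [0,0,0,0,0]
}}

```text
time: 15.25
position: [0.4935, -0.2034, 0.2709]
tool_rot: [0.338, 1.54, -0.337]
ft_force: [-0.2, -0.6, 0.3]
grip_width: 0.704
```

Emit:
{"method": "servo_tool", "body": {
  "dp": [
    [0,-0.85,0.32],
    [0,-0.85,0.32],
    [0,-0.85,0.32],
    [0,-0.85,0.32],
    [0,-0.85,0.32]
  ],
  "yaw": [0,0,0,0,0]
}}

```text
time: 15.75
position: [0.4843, -0.3161, 0.2683]
tool_rot: [0.338, 1.544, -0.338]
ft_force: [0.0, 0.1, -0.4]
grip_width: 0.696
```

Emit:
{"method": "servo_tool", "body": {
  "dp": [
    [0,-0.85,0.32],
    [0,-0.85,0.32],
    [0,0,0],
    [0,0,0],
    [0,0,0]
  ],
  "yaw": [0,0,0,0,0]
}}

```text
time: 16.25
position: [0.4817, -0.3593, 0.2683]
tool_rot: [0.337, 1.545, -0.336]
ft_force: [0.7, 1.0, 0.6]
grip_width: 0.702
```

```bash
cat >> h.py <<'E'
def vials(name,fn=None,lab='vial_1'):
    s,im,d=snap(name,fn);pp(s);W=cloud(name,s,d)
    for r in ctrl.cut_out(name,lab):
        m=r['region'];P=W[m];P=P[np.isfinite(P[:,0])]
        if len(P)==0: print('nodepth',r['extent']);continue
        t=P[(P[:,2]>.04)&(P[:,2]<.056)]
        o=cv2.minEnclosingCircle(t[:,:2].astype(np.float32)) if len(t)>3 else None
        print(round(r['score'],2),np.round(r['extent']),'zmax',np.percentile(P[:,2],97).round(3),'cap',np.round(o[0],4) if o else None,round(o[1],4) if o else None,len(t), np.median(im[m],0))
    return s,im,d
E
python3 - <<'E'
from h import *
vials('wrist','w7.png')
E
```

```text
t 16.25 pos [ 0.4817 -0.3593  0.2683] F [0.7 1.  0.6] gw 0.702 ty [0.416 0.909 0.001] tz [ 0.909 -0.416 -0.   ] tx [ 0.     0.001 -1.   ]
0.92 [290. 125. 318. 153.] zmax 0.048 cap [ 0.4764 -0.2928] 0.0115 313 [51. 51. 50.]
0.82 [198. 148. 220. 174.] zmax 0.049 cap [ 0.4525 -0.4086] 0.0116 303 [65. 65. 63.]
0.76 [299.  54. 326.  79.] zmax 0.049 cap [ 0.405  -0.2515] 0.0116 377 [61. 97. 65.]
0.66 [247. 208. 267. 233.] zmax 0.049 cap [ 0.5506 -0.3897] 0.0117 258 [72. 71. 69.]
```

View pics/w7.png

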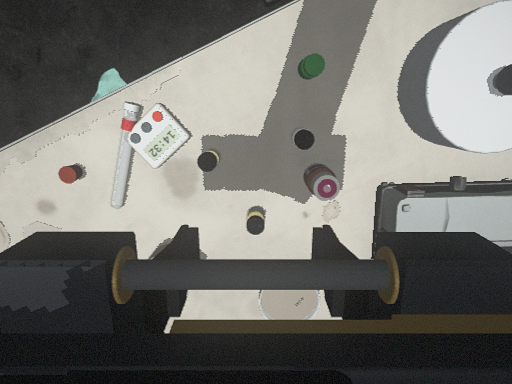

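```bash
python3 - <<'E'
from h import *
vials('wrist',None,'small_bottle')
s=ctrl.get_state();go([.4764,-.2928,.2683],s); go([.4764,-.2928,.017],s)
E
```

```text
t 16.35 pos [ 0.4818 -0.3593  0.2685] F [0.2 0.6 0.1] gw 0.698 ty [0.416 0.909 0.001] tz [ 0.909 -0.416 -0.   ] tx [ 0.     0.001 -1.   ]
0.62 [303. 163. 340. 199.] zmax 0.07 cap [ 0.5351 -0.2924] 0.0174 141 [112.  80.  84.]
0.35 [197. 149. 221. 171.] zmax 0.049 cap [ 0.4522 -0.4086] 0.0117 301 [66. 65. 62.]
-> [ 0.4764 -0.2928  0.2683] units [ 0.01  2.34 -1.3 ]
-> [ 0.4764 -0.2928  0.017 ] units [10.07  2.34 -1.3 ]
```

Emit:
{"method": "servo_tool", "body": {
  "dp": [
    [0,0.78,-0.43],
    [0.3,0.78,-0.43],
    [0.9,0.78,-0.44],
    [0.9,0,0],
    [0.9,0,0]
  ],
  "yaw": [0,0,0,0,0],
  "fingers": 0.55
}}

```text
time: 16.95
position: [0.4767, -0.2923, 0.1932]
tool_rot: [0.336, 1.543, -0.335]
ft_force: [0.1, -0.6, 0.1]
grip_width: 0.551
```

Emit:
{"method": "servo_tool", "body": {
  "dp": [
    [0.8,0,0],
    [0.8,0,0],
    [0,0,0],
    [0,0,0],
    [0,0,0]
  ],
  "yaw": [0,0,0,0,0]
}}

```text
time: 17.45
position: [0.4768, -0.2942, 0.1549]
tool_rot: [0.337, 1.542, -0.338]
ft_force: [-0.3, 0.6, 0.9]
grip_width: 0.543
```

```bash
python3 - <<'E'
from h import *
s,im,d=vials('wrist','w8.png')
go([.4764,-.2928,.017],s)
E
```

```text
t 17.45 pos [ 0.4768 -0.2942  0.1549] F [-0.3  0.6  0.9] gw 0.543 ty [0.417 0.909 0.   ] tz [ 0.909 -0.417  0.002] tx [ 0.002 -0.001 -1.   ]
0.91 [111. 194. 155. 232.] zmax 0.048 cap [ 0.4522 -0.4084] 0.0118 574 [67. 67. 66.]
0.73 [243. 167. 272. 202.] zmax 0.048 cap [ 0.4763 -0.2928] 0.0115 559 [50. 49. 48.]
0.67 [202. 289. 214. 310.] zmax 0.048 cap [ 0.5534 -0.3864] 0.0108 128 [48. 48. 48.]
0.64 [253.  73. 281. 106.] zmax 0.049 cap [ 0.405  -0.2516] 0.0116 686 [ 71. 104.  74.]
-> [ 0.4764 -0.2928  0.017 ] units [ 5.52  0.04 -0.05]
```

View pics/w8.png

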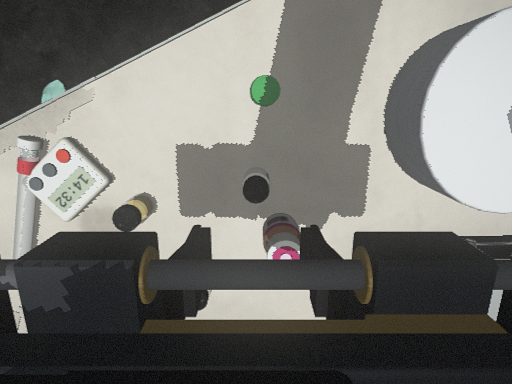

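Emit:
{"method": "servo_tool", "body": {
  "dp": [
    [0.9,0.04,-0.05],
    [0.95,0,0],
    [0.95,0,0],
    [0.95,0,0],
    [0.9,0,0]
  ],
  "yaw": [0,0,0,0,0]
}}

```text
time: 18.05
position: [0.476, -0.2926, 0.0372]
tool_rot: [0.338, 1.543, -0.338]
ft_force: [0.6, -0.8, 0.0]
grip_width: 0.548
```

Emit:
{"method": "servo_tool", "body": {
  "dp": [
    [0.5,0,0],
    [0.3,0,0],
    [0,0,0],
    [0,0,0],
    [0,0,0]
  ],
  "yaw": [0,0,0,0,0]
}}

```text
time: 18.55
position: [0.4762, -0.2929, 0.0184]
tool_rot: [0.338, 1.542, -0.338]
ft_force: [0.2, 0.9, 0.1]
grip_width: 0.55
```

Emit:
{"method": "servo_tool", "body": {
  "dp": [
    [0,0,0],
    [0,0,0],
    [0,0,0],
    [0,0,0],
    [0,0,0]
  ],
  "yaw": [0,0,0,0,0],
  "fingers": 0,
  "grip_force": 15
}}

```text
time: 19.05
position: [0.4754, -0.2925, 0.0174]
tool_rot: [0.338, 1.544, -0.338]
ft_force: [-0.5, -0.1, 1.2]
grip_width: 0.272
```

```bash
cat >> h.py <<'E'
def plan(t,yaw_deg,n):
    """n equal rows: straight world line to t while turning world jaw angle to yaw_deg (mod 180)"""
    s=ctrl.get_state();M=R.from_rotvec(s['tool_rot']).as_matrix()
    a=np.degrees(np.arctan2(M[1,1],M[0,1])); dy=yaw_deg-a; dy=(dy+90)%180-90
    print('jaw',a.round(1),'turn',dy.round(1),'units/row',round(-dy/6/n,3),'q7',s['joint_positions'][6].round(2))
    D=(np.array(t)-s['position'])/.025/n
    for i in range(n):
        Mi=R.from_euler('z',dy*i/n,degrees=True).as_matrix()@M
        print((Mi.T@D).round(2).tolist())
E
python3 -c "
from h import *
s=ctrl.get_state();p=s['position'];print(s['grip_width'])
import h
h.ctrl
plan([.5745,.157,p[2]],13.3,20)"
```

```text
0.2717331578672992
jaw 65.3 turn -52.0 units/row 0.433 q7 1.84
[0.0, 0.9, -0.2]
[0.0, 0.89, -0.24]
[0.0, 0.88, -0.28]
[0.0, 0.86, -0.32]
[0.0, 0.85, -0.35]
[-0.0, 0.83, -0.39]
[-0.0, 0.81, -0.43]
[-0.0, 0.79, -0.47]
[-0.0, 0.77, -0.5]
[-0.0, 0.75, -0.54]
[-0.0, 0.72, -0.57]
[-0.0, 0.7, -0.6]
[-0.0, 0.67, -0.63]
[-0.0, 0.64, -0.66]
[-0.0, 0.61, -0.69]
[-0.0, 0.58, -0.72]
[-0.0, 0.54, -0.74]
[-0.0, 0.51, -0.77]
[-0.0, 0.47, -0.79]
[-0.0, 0.44, -0.81]
```

Emit:
{"method": "servo_tool", "body": {
  "dp": [
    [-0.3,0,0],
    [-0.8,0,0],
    [-1,0,0],
    [-1,0,0],
    [-1,0,0]
  ],
  "yaw": [0,0,0,0,0]
}}

```text
time: 19.55
position: [0.4751, -0.2925, 0.1212]
tool_rot: [0.338, 1.544, -0.338]
ft_force: [0.2, -0.9, -1.3]
grip_width: 0.272
```

Emit:
{"method": "servo_tool", "body": {
  "dp": [
    [-1,0,0],
    [-1,0,0],
    [-0.6,0,0],
    [-0.3,0,0],
    [0,0,0]
  ],
  "yaw": [0,0,0,0,0]
}}

```text
time: 20.05
position: [0.4757, -0.2926, 0.1929]
tool_rot: [0.338, 1.543, -0.338]
ft_force: [0.1, -0.5, -1.3]
grip_width: 0.272
```

```bash
python3 - <<'E'
from h import *
pp(); snap('wrist','w9.png')
E
```

```text
t 20.05 pos [ 0.4757 -0.2926  0.1929] F [ 0.1 -0.5 -1.3] gw 0.272 ty [0.418 0.909 0.   ] tz [ 0.909 -0.418  0.001] tx [ 0.001 -0.    -1.   ]
```

View pics/w9.png

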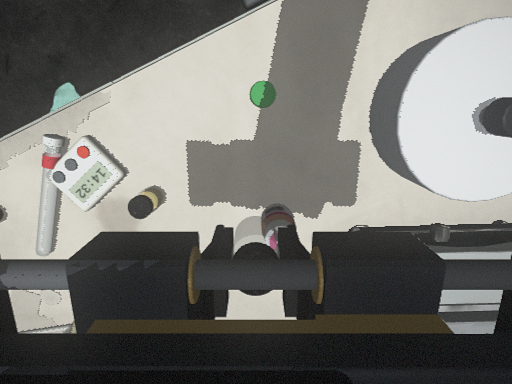

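Emit:
{"method": "servo_tool", "body": {
  "dp": [
    [0,0.6,-0.13],
    [0,0.9,-0.2],
    [0,0.9,-0.2],
    [0,0.9,-0.2],
    [0,0.9,-0.2]
  ],
  "yaw": [0,0,0,0,0]
}}

```text
time: 20.6
position: [0.4972, -0.1861, 0.1906]
tool_rot: [0.338, 1.547, -0.338]
ft_force: [0.4, 1.2, -0.5]
grip_width: 0.272
```

Emit:
{"method": "servo_tool", "body": {
  "dp": [
    [0,0.9,-0.2],
    [0,0.9,-0.2],
    [0,0.9,-0.2],
    [0,0.9,-0.2],
    [0,0.9,-0.2]
  ],
  "yaw": [0,0,0,0,0]
}}

```text
time: 21.1
position: [0.5215, -0.0736, 0.1906]
tool_rot: [0.337, 1.547, -0.338]
ft_force: [0.2, 0.8, -0.7]
grip_width: 0.272
```

Emit:
{"method": "servo_tool", "body": {
  "dp": [
    [0,0.9,-0.2],
    [0,0.9,-0.2],
    [0,0.9,-0.2],
    [0,0.9,-0.2],
    [0,0.5,-0.1]
  ],
  "yaw": [0,0,0,0,0]
}}

```text
time: 21.6
position: [0.5439, 0.0302, 0.1906]
tool_rot: [0.336, 1.547, -0.336]
ft_force: [-0.3, -0.4, -0.5]
grip_width: 0.272
```

```bash
python3 - <<'E'
from h import *
pp();s=ctrl.get_state();print(s['joint_positions'].round(2))
plan([.5745,.157,.22],13.3,10)
E
```

```text
t 21.6 pos [0.5439 0.0302 0.1906] F [-0.3 -0.4 -0.5] gw 0.272 ty [ 0.415  0.91  -0.001] tz [ 0.91  -0.415 -0.003] tx [-0.003  0.    -1.   ]
[-0.44  0.12  0.36  1.77 -0.04  1.27  1.08]
jaw 65.5 turn -52.2 units/row 0.869 q7 1.08
[-0.12, 0.51, -0.1]
[-0.12, 0.5, -0.15]
[-0.12, 0.49, -0.19]
[-0.12, 0.47, -0.23]
[-0.12, 0.44, -0.28]
[-0.12, 0.42, -0.31]
[-0.12, 0.39, -0.35]
[-0.12, 0.35, -0.39]
[-0.12, 0.32, -0.42]
[-0.12, 0.28, -0.44]
```

Emit:
{"method": "servo_tool", "body": {
  "dp": [
    [-0.12,0.51,-0.1],
    [-0.12,0.5,-0.15],
    [-0.12,0.49,-0.19],
    [-0.12,0.47,-0.23],
    [-0.12,0.44,-0.28]
  ],
  "yaw": [0.87,0.87,0.87,0.87,0.87]
}}

```text
time: 22.1
position: [0.5597, 0.0911, 0.2063]
tool_rot: [0.694, 1.458, -0.697]
ft_force: [-0.8, -0.2, -0.7]
grip_width: 0.272
```

Emit:
{"method": "servo_tool", "body": {
  "dp": [
    [-0.12,0.42,-0.31],
    [-0.12,0.39,-0.35],
    [-0.12,0.35,-0.39],
    [-0.12,0.32,-0.42],
    [-0.12,0.28,-0.44]
  ],
  "yaw": [0.87,0.87,0.87,0.87,0.87]
}}

```text
time: 22.6
position: [0.5755, 0.1546, 0.2212]
tool_rot: [1.041, 1.308, -1.044]
ft_force: [-0.5, -0.6, 0.9]
grip_width: 0.27
```

```bash
python3 - <<'E'
from h import *
s,im,d=snap('wrist','w10.png');pp(s);print(s['joint_positions'].round(2));W=cloud('wrist',s,d)
for n in ('scene','wrist'):
    s,im,d=snap(n); W=cloud(n,s,d)
    white=(im.min(2)>190)&(abs(W[...,2]-.02)<.008)&(np.hypot(W[...,0]-.575,W[...,1]-.157)<.1)
    P=W[white];print(n,len(P),P.mean(0))
    if len(P)>50: print(cv2.minEnclosingCircle(P[:,:2].astype(np.float32)))
    m=(W[...,2]>.007)&(W[...,2]<.03)&(np.hypot(W[...,0]-.575,W[...,1]-.157)<.1); P=W[m]
    np.save('/tmp/%s.npy'%n,P)
E
```

```text
t 22.6 pos [0.5755 0.1546 0.2212] F [-0.5 -0.6  0.9] gw 0.27 ty [ 0.975  0.223 -0.002] tz [ 0.223 -0.975  0.001] tx [-0.002 -0.001 -1.   ]
[-0.61  0.21  0.35  1.61 -0.07  1.34 -0.02]
scene 209 [0.58037147 0.11652278 0.01880642]
((0.5794669389724731, 0.1303538680076599), 0.05857393145561218)
wrist 3086 [0.57881583 0.14063972 0.01887913]
((0.5746020674705505, 0.15998290479183197), 0.09001431614160538)
```

View pics/w10.png

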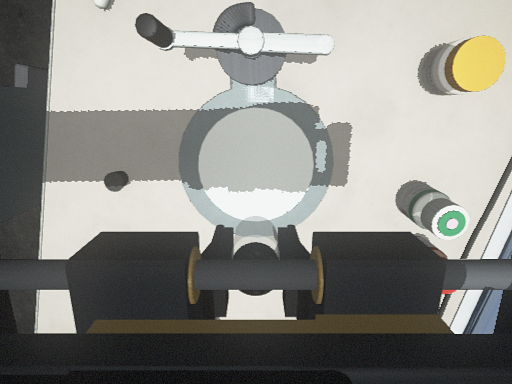

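```bash
python3 - <<'E'
import numpy as np
from scipy.optimize import least_squares
P=np.load('/tmp/wrist.npy')
led=P[(P[:,2]<.0155)&(P[:,2]>.008)];pl=P[(P[:,2]>.017)&(P[:,2]<.024)]
print(len(led),len(pl))
# ring: ledge points lie between radii 66 and 90, plate within 66: hinge fit
def f(c):
    r=np.hypot(led[:,0]-c[0],led[:,1]-c[1]);q=np.hypot(pl[:,0]-c[0],pl[:,1]-c[1])
    return np.r_[np.maximum(.066-r,0),np.maximum(r-.09,0),np.maximum(q-.066,0)]*1000
print(least_squares(f,[.575,.157],loss='soft_l1').x)
# best by grid width: edge
import cv2
from h import circ
h=cv2.convexHull(led[:,:2].astype(np.float32))[:,0]
c=np.array([.575,.157])
for _ in range(5):
    sel=led[:,:2]; a=np.arctan2(*(sel-c).T[::-1]);r=np.linalg.norm(sel-c,axis=1)
    b=((a+np.pi)/(2*np.pi)*72).astype(int);pts=[]
    for k in range(72):
        m=b==k
        if m.sum()>8 and r[m].max()>.08: pts.append(sel[m][r[m].argmax()])
    c,rr=circ(np.array(pts))
print(c,rr,len(pts))
E
```

```text
7405 10113
[0.57445739 0.15979544]
[0.57415716 0.16095759] 0.08909174802458393 66
```

Emit:
{"method": "servo_tool", "body": {
  "dp": [
    [0.3,0.65,-0.75],
    [0.8,0.64,-0.75],
    [0.9,0,0],
    [0.9,0,0],
    [0.9,0,0]
  ],
  "yaw": [0,0,0,0,0]
}}

```text
time: 23.25
position: [0.5984, 0.1969, 0.1257]
tool_rot: [1.037, 1.309, -1.04]
ft_force: [0.0, -0.4, -0.8]
grip_width: 0.275
```

Emit:
{"method": "servo_tool", "body": {
  "dp": [
    [0.9,0,0],
    [0.9,0,0],
    [0.9,0,0],
    [0.5,0,0],
    [0.2,0,0]
  ],
  "yaw": [0,0,0,0,0]
}}

```text
time: 23.75
position: [0.5976, 0.1972, 0.0405]
tool_rot: [1.036, 1.31, -1.042]
ft_force: [0.5, 0.1, -0.2]
grip_width: 0.268
```

Emit:
{"method": "servo_tool", "body": {
  "dp": [
    [0.06,0,0],
    [0.04,0,0],
    [0,0,0],
    [0,0,0],
    [0,0,0]
  ],
  "yaw": [0,0,0,0,0]
}}

```text
time: 24.25
position: [0.5991, 0.199, 0.0405]
tool_rot: [1.04, 1.308, -1.038]
ft_force: [0.2, 0.0, 0.8]
grip_width: 0.275
```

Emit:
{"method": "servo_tool", "body": {
  "dp": [
    [0.06,0,0],
    [0,0,0],
    [0,0,0],
    [0,0,0],
    [0,0,0]
  ],
  "yaw": [0,0,0,0,0]
}}

```text
time: 24.75
position: [0.5987, 0.1988, 0.0383]
tool_rot: [1.039, 1.309, -1.039]
ft_force: [0.6, 0.3, -0.1]
grip_width: 0.273
```

```bash
python3 - <<'E'
from h import *
pp()
E
```

```text
t 24.75 pos [0.5987 0.1988 0.0383] F [ 0.6  0.3 -0.1] gw 0.273 ty [0.974 0.227 0.   ] tz [ 0.227 -0.974 -0.   ] tx [ 0.  0. -1.]
```

Release there (a ≤1 mm drop at most).

Emit:
{"method": "servo_tool", "body": {
  "dp": [
    [0.03,0,0],
    [0,0,0],
    [0,0,0],
    [0,0,0],
    [0,0,0]
  ],
  "yaw": [0,0,0,0,0]
}}

```text
time: 25.25
position: [0.5987, 0.1987, 0.0376]
tool_rot: [1.039, 1.309, -1.039]
ft_force: [0.5, 0.3, 0.0]
grip_width: 0.269
```

Emit:
{"method": "servo_tool", "body": {
  "dp": [
    [0,0,0],
    [0,0,0],
    [0,0,0],
    [0,0,0],
    [0,0,0]
  ],
  "yaw": [0,0,0,0,0],
  "fingers": 0.5
}}

```text
time: 25.75
position: [0.5987, 0.1988, 0.0376]
tool_rot: [1.039, 1.309, -1.039]
ft_force: [-0.1, 0.7, 0.6]
grip_width: 0.492
```

Emit:
{"method": "servo_tool", "body": {
  "dp": [
    [-0.5,0,0],
    [-0.9,0,0],
    [-0.9,0,0],
    [-0.9,0,0],
    [-0.9,0,0]
  ],
  "yaw": [0,0,0,0,0]
}}

```text
time: 26.25
position: [0.5989, 0.1987, 0.1422]
tool_rot: [1.04, 1.308, -1.038]
ft_force: [0.8, 0.2, 0.2]
grip_width: 0.495
```

Emit:
{"method": "servo_tool", "body": {
  "dp": [
    [-0.9,0,0],
    [-0.9,0,0],
    [0,0,0],
    [0,0,0],
    [0,0,0]
  ],
  "yaw": [0,0,0,0,0]
}}

```text
time: 26.75
position: [0.598, 0.1985, 0.1842]
tool_rot: [1.038, 1.31, -1.04]
ft_force: [0.0, 0.1, -0.5]
grip_width: 0.499
```

```bash
cat >> h.py <<'E'
def caps(name,fn=None,z0=.062,z1=.076,c=(.5745,.16),rad=.075):
    s,im,d=snap(name,fn);pp(s);W=cloud(name,s,d)
    m=((W[...,2]>z0)&(W[...,2]<z1)&(np.hypot(W[...,0]-c[0],W[...,1]-c[1])<rad)).astype(np.uint8)
    n,l,st,_=cv2.connectedComponentsWithStats(m)
    for i in range(1,n):
        if st[i,4]>60:
            P=W[l==i];e=cv2.minEnclosingCircle(P[:,:2].astype(np.float32))
            print('cap',np.round(e[0],4),round(e[1],4),'z',np.median(P[:,2]).round(4),'px',st[i])
E
python3 - <<'E'
from h import *
caps('wrist','w11.png')
plan([.5745,.06,.25],65.3,10)
E
```

```text
t 26.75 pos [0.598  0.1985 0.1842] F [ 0.   0.1 -0.5] gw 0.499 ty [ 0.974  0.227 -0.002] tz [ 0.227 -0.974  0.   ] tx [-0.001 -0.001 -1.   ]
cap [0.5987 0.1977] 0.0117 z 0.0671 px [244 177  25  26 522]
jaw 13.1 turn 52.2 units/row -0.87 q7 -0.06
[-0.26, -0.22, 0.52]
[-0.26, -0.26, 0.5]
[-0.26, -0.31, 0.47]
[-0.26, -0.35, 0.44]
[-0.26, -0.39, 0.41]
[-0.26, -0.42, 0.37]
[-0.26, -0.46, 0.33]
[-0.26, -0.48, 0.29]
[-0.26, -0.51, 0.24]
[-0.26, -0.53, 0.2]
```

View pics/w11.png

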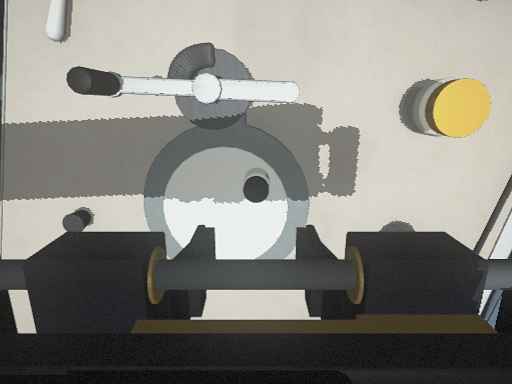

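Emit:
{"method": "servo_tool", "body": {
  "dp": [
    [-0.3,-0.31,-0.83],
    [-0.2,-0.31,-0.83],
    [-0.2,-0.31,-0.83],
    [0,-0.31,-0.83],
    [0,-0.31,-0.83]
  ],
  "yaw": [0,0,0,0,0],
  "fingers": 0.55
}}

```text
time: 27.3
position: [0.5364, 0.2915, 0.2016]
tool_rot: [1.038, 1.309, -1.04]
ft_force: [-0.5, 1.0, 0.1]
grip_width: 0.553
```

Emit:
{"method": "servo_tool", "body": {
  "dp": [
    [0,-0.31,-0.83],
    [0,-0.31,-0.83],
    [0,-0.31,-0.83],
    [0,-0.31,-0.83],
    [0,0,0]
  ],
  "yaw": [0,0,0,0,0]
}}

```text
time: 27.8
position: [0.485, 0.3683, 0.2012]
tool_rot: [1.033, 1.314, -1.036]
ft_force: [-0.6, 1.1, -0.1]
grip_width: 0.549
```

```bash
python3 - <<'E'
from h import *
vials('wrist','w12.png')
E
```

```text
t 27.8 pos [0.485  0.3683 0.2012] F [-0.6  1.1 -0.1] gw 0.549 ty [ 0.972  0.233 -0.003] tz [ 0.233 -0.972 -0.001] tx [-0.003  0.    -1.   ]
0.88 [250. 158. 271. 187.] zmax 0.048 cap [0.4875 0.3721] 0.0117 426 [61. 60. 58.]
0.43 [209. 288. 310. 320.] zmax 0.128 cap None None 0 [182. 190. 188.]
```

View pics/w12.png

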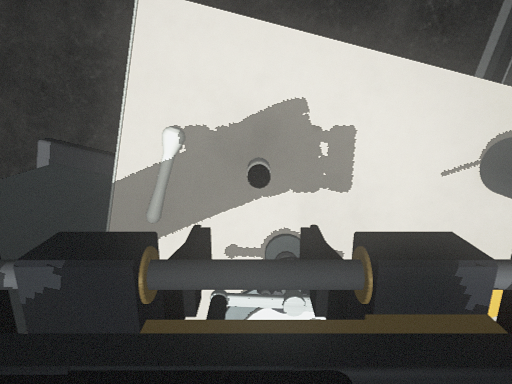

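Emit:
{"method": "servo_tool", "body": {
  "dp": [
    [0.6,0.13,-0.12],
    [0.9,0,0],
    [0.95,0,0],
    [0.95,0,0],
    [0.95,0,0]
  ],
  "yaw": [0,0,0,0,0]
}}

```text
time: 28.4
position: [0.4916, 0.3666, 0.0915]
tool_rot: [1.04, 1.307, -1.042]
ft_force: [-0.6, 1.0, -0.0]
grip_width: 0.55
```

Emit:
{"method": "servo_tool", "body": {
  "dp": [
    [0.95,0,0],
    [0.95,0,0],
    [0.8,0,0],
    [0.3,0,0],
    [0,0,0]
  ],
  "yaw": [0,0,0,0,0]
}}

```text
time: 28.9
position: [0.4905, 0.3666, 0.0169]
tool_rot: [1.037, 1.308, -1.043]
ft_force: [-0.7, -0.4, -0.4]
grip_width: 0.547
```

Emit:
{"method": "servo_tool", "body": {
  "dp": [
    [0,0,0],
    [0,0,0],
    [0,0,0],
    [0,0,0],
    [0,0,0]
  ],
  "yaw": [0,0,0,0,0],
  "fingers": 0,
  "grip_force": 15
}}

```text
time: 29.4
position: [0.4912, 0.3688, 0.0197]
tool_rot: [1.04, 1.309, -1.038]
ft_force: [-0.6, -0.4, 3.2]
grip_width: 0.27
```

Emit:
{"method": "servo_tool", "body": {
  "dp": [
    [-0.3,0,0],
    [-0.8,0,0],
    [-1,0,0],
    [-1,0,0],
    [-1,0,0]
  ],
  "yaw": [0,0,0,0,0]
}}

```text
time: 29.9
position: [0.4908, 0.3683, 0.1228]
tool_rot: [1.039, 1.309, -1.039]
ft_force: [0.4, 0.4, -0.3]
grip_width: 0.269
```

Emit:
{"method": "servo_tool", "body": {
  "dp": [
    [-1,0,0],
    [-1,0,0],
    [-1,0,0],
    [-0.4,0,0],
    [0,0,0]
  ],
  "yaw": [0,0,0,0,0]
}}

```text
time: 30.4
position: [0.4916, 0.369, 0.2082]
tool_rot: [1.042, 1.308, -1.036]
ft_force: [0.1, -0.2, -0.2]
grip_width: 0.267
```

```bash
python3 - <<'E'
from h import *
s=ctrl.get_state();pp(s);plan([.5362,.1841,s['position'][2]],13.3,9)
E
```

```text
t 30.4 pos [0.4916 0.369  0.2082] F [ 0.1 -0.2 -0.2] gw 0.267 ty [0.974 0.227 0.003] tz [ 0.227 -0.974 -0.002] tx [ 0.003  0.002 -1.   ]
jaw 13.1 turn 0.2 units/row -0.003 q7 -0.41
[-0.0, 0.01, 0.85]
[-0.0, 0.01, 0.85]
[-0.0, 0.01, 0.85]
[-0.0, 0.01, 0.85]
[-0.0, 0.01, 0.85]
[-0.0, 0.0, 0.85]
[-0.0, 0.0, 0.85]
[-0.0, 0.0, 0.85]
[-0.0, 0.0, 0.85]
```

Emit:
{"method": "servo_tool", "body": {
  "dp": [
    [0,0,0.5],
    [0,0,0.85],
    [0,0,0.85],
    [0,0,0.85],
    [0,0,0.85]
  ],
  "yaw": [0,0,0,0,0]
}}

```text
time: 30.9
position: [0.5124, 0.2709, 0.2042]
tool_rot: [1.037, 1.309, -1.043]
ft_force: [-0.5, -1.0, -0.5]
grip_width: 0.267
```

Emit:
{"method": "servo_tool", "body": {
  "dp": [
    [0,0,0.85],
    [0,0,0.85],
    [0,0,0.85],
    [0,0,0.85],
    [0,0,0.45]
  ],
  "yaw": [0,0,0,0,0]
}}

```text
time: 31.4
position: [0.5345, 0.176, 0.2046]
tool_rot: [1.039, 1.308, -1.044]
ft_force: [0.1, -0.3, -0.2]
grip_width: 0.269
```

Emit:
{"method": "servo_tool", "body": {
  "dp": [
    [0,0,0],
    [0,0,0],
    [0,0,0],
    [0,0,0],
    [0,0,0]
  ],
  "yaw": [0,0,0,0,0]
}}

```text
time: 31.9
position: [0.5346, 0.1806, 0.2062]
tool_rot: [1.038, 1.31, -1.038]
ft_force: [-0.1, 0.6, -0.9]
grip_width: 0.27
```

```bash
python3 - <<'E'
from h import *
s,im,d=snap('wrist','w13.png');pp(s)
go([.5362,.1841,.0385],s)
W=cloud('wrist',s,d);m=(W[...,2]>s['position'][2]+.0)&(W[...,2]<s['position'][2]+.06)
M=R.from_rotvec(s['tool_rot']).as_matrix();L=(W-s['position'])@M
mm=np.isfinite(L[...,0])&(abs(L[...,1])<.012)&(abs(L[...,2])<.03)&(L[...,0]<.02)&(L[...,0]>-.05);print(mm.sum(),np.nanpercentile(L[mm],[2,50,98],axis=0).round(4))
E
```

```text
t 31.9 pos [0.5346 0.1806 0.2062] F [-0.1  0.6 -0.9] gw 0.27 ty [ 0.974  0.228 -0.   ] tz [ 0.228 -0.974 -0.   ] tx [-0.  0. -1.]
-> [0.5362 0.1841 0.0385] units [ 6.71  0.1  -0.12]
2413 [[-0.0484 -0.0117 -0.0171]
 [-0.0198 -0.0004 -0.013 ]
 [ 0.0152  0.0111  0.0045]]
```

View pics/w13.png

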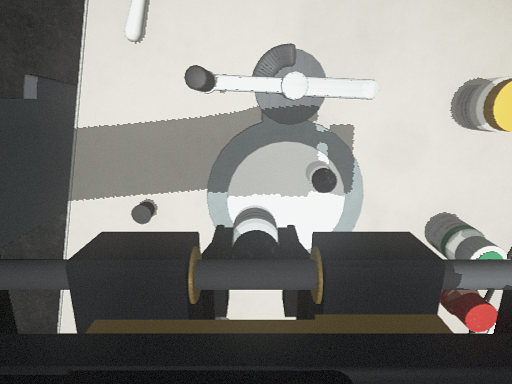

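Emit:
{"method": "servo_tool", "body": {
  "dp": [
    [0.6,0.1,0],
    [0.95,0,0],
    [0.95,0,0],
    [0.95,0,0],
    [0.95,0,0]
  ],
  "yaw": [0,0,0,0,0]
}}

```text
time: 32.45
position: [0.5368, 0.1802, 0.0943]
tool_rot: [1.038, 1.309, -1.039]
ft_force: [-0.7, -0.7, -0.3]
grip_width: 0.269
```

Emit:
{"method": "servo_tool", "body": {
  "dp": [
    [0.9,0,0],
    [0.7,0,0],
    [0.4,0,0],
    [0.16,0,0],
    [0,0,0]
  ],
  "yaw": [0,0,0,0,0]
}}

```text
time: 32.95
position: [0.5371, 0.1802, 0.0419]
tool_rot: [1.038, 1.309, -1.039]
ft_force: [-0.8, -0.1, -0.8]
grip_width: 0.269
```

Emit:
{"method": "servo_tool", "body": {
  "dp": [
    [0.05,0,0],
    [0,0,0],
    [0,0,0],
    [0,0,0],
    [0,0,0]
  ],
  "yaw": [0,0,0,0,0]
}}

```text
time: 33.45
position: [0.5374, 0.1804, 0.0414]
tool_rot: [1.039, 1.309, -1.038]
ft_force: [-0.4, 0.2, -0.1]
grip_width: 0.273
```

Emit:
{"method": "servo_tool", "body": {
  "dp": [
    [0.05,0,0],
    [0.05,0,0],
    [0,0,0],
    [0,0,0],
    [0,0,0]
  ],
  "yaw": [0,0,0,0,0]
}}

```text
time: 33.95
position: [0.5375, 0.1804, 0.0396]
tool_rot: [1.039, 1.309, -1.038]
ft_force: [-2.7, -0.5, 7.0]
grip_width: 0.27
```

Emit:
{"method": "servo_tool", "body": {
  "dp": [
    [0,0,0],
    [0,0,0],
    [0,0,0],
    [0,0,0],
    [0,0,0]
  ],
  "yaw": [0,0,0,0,0],
  "fingers": 0.5
}}

```text
time: 34.45
position: [0.5372, 0.1803, 0.0384]
tool_rot: [1.039, 1.309, -1.039]
ft_force: [0.7, 0.3, -0.6]
grip_width: 0.49
```

Emit:
{"method": "servo_tool", "body": {
  "dp": [
    [-0.5,0,0],
    [-0.9,0,0],
    [-0.9,0,0],
    [-0.9,0,0],
    [-0.9,0,0]
  ],
  "yaw": [0,0,0,0,0]
}}

```text
time: 34.95
position: [0.5374, 0.1803, 0.143]
tool_rot: [1.04, 1.308, -1.038]
ft_force: [-0.5, 0.1, 0.4]
grip_width: 0.5
```

Emit:
{"method": "servo_tool", "body": {
  "dp": [
    [-0.9,0,0],
    [-0.9,0,0],
    [0,0,0],
    [0,0,0],
    [0,0,0]
  ],
  "yaw": [0,0,0,0,0]
}}

```text
time: 35.45
position: [0.5366, 0.1801, 0.1852]
tool_rot: [1.038, 1.31, -1.04]
ft_force: [-0.1, -0.6, 0.9]
grip_width: 0.501
```

```bash
python3 - <<'E'
from h import *
caps('wrist','w14.png')
plan([.4525,-.4086,.22],40,25)
E
```

```text
t 35.45 pos [0.5366 0.1801 0.1852] F [-0.1 -0.6  0.9] gw 0.501 ty [ 0.974  0.227 -0.001] tz [ 0.227 -0.974  0.   ] tx [-0.001 -0.001 -1.   ]
cap [0.5365 0.1841] 0.0118 z 0.0671 px [244 171  26  26 527]
cap [0.5986 0.1978] 0.0116 z 0.0671 px [314 172  27  26 530]
jaw 13.1 turn 26.9 units/row -0.179 q7 -0.09
[-0.06, -0.34, 0.89]
[-0.05, -0.36, 0.88]
[-0.05, -0.38, 0.87]
[-0.05, -0.39, 0.87]
[-0.05, -0.41, 0.86]
[-0.05, -0.43, 0.85]
[-0.05, -0.44, 0.84]
[-0.05, -0.46, 0.83]
[-0.05, -0.47, 0.83]
[-0.05, -0.49, 0.82]
[-0.05, -0.5, 0.81]
[-0.05, -0.52, 0.8]
[-0.05, -0.53, 0.79]
[-0.05, -0.55, 0.78]
[-0.05, -0.56, 0.77]
[-0.05, -0.58, 0.76]
[-0.05, -0.59, 0.75]
[-0.05, -0.61, 0.73]
[-0.05, -0.62, 0.72]
[-0.05, -0.63, 0.71]
[-0.05, -0.65, 0.7]
[-0.05, -0.66, 0.69]
[-0.05, -0.67, 0.67]
[-0.05, -0.68, 0.66]
[-0.05, -0.7, 0.65]
```

View pics/w14.png

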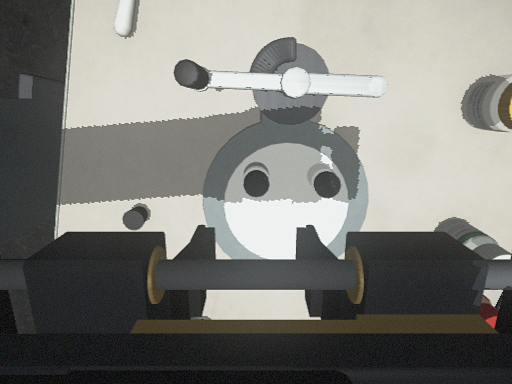

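Emit:
{"method": "servo_tool", "body": {
  "dp": [
    [-0.5,-0.36,0.92],
    [-0.5,-0.36,0.92],
    [-0.3,-0.36,0.92],
    [0,-0.36,0.92],
    [0,-0.36,0.92]
  ],
  "yaw": [0,0,0,0,0],
  "fingers": 0.55
}}

```text
time: 36.0
position: [0.5189, 0.0571, 0.2179]
tool_rot: [1.038, 1.309, -1.04]
ft_force: [0.1, -0.3, -1.6]
grip_width: 0.548
```

Emit:
{"method": "servo_tool", "body": {
  "dp": [
    [0,-0.36,0.92],
    [0,-0.36,0.92],
    [0,-0.36,0.92],
    [0,-0.36,0.92],
    [0,-0.36,0.92]
  ],
  "yaw": [0,0,0,0,0]
}}

```text
time: 36.5
position: [0.5009, -0.0651, 0.2175]
tool_rot: [1.038, 1.31, -1.04]
ft_force: [0.3, -0.3, 0.4]
grip_width: 0.548
```

Emit:
{"method": "servo_tool", "body": {
  "dp": [
    [0,-0.36,0.92],
    [0,-0.36,0.92],
    [0,-0.36,0.92],
    [0,-0.36,0.92],
    [0,-0.36,0.92]
  ],
  "yaw": [0,0,0,0,0]
}}

```text
time: 37.0
position: [0.4833, -0.1871, 0.2176]
tool_rot: [1.038, 1.31, -1.04]
ft_force: [0.4, 1.2, 0.5]
grip_width: 0.554
```

Emit:
{"method": "servo_tool", "body": {
  "dp": [
    [0,-0.36,0.92],
    [0,-0.36,0.92],
    [0,-0.36,0.92],
    [0,-0.36,0.92],
    [0,-0.36,0.92]
  ],
  "yaw": [0,0,0,0,0]
}}

```text
time: 37.5
position: [0.4657, -0.3091, 0.2176]
tool_rot: [1.039, 1.311, -1.039]
ft_force: [0.3, -0.3, 0.2]
grip_width: 0.555
```

Emit:
{"method": "servo_tool", "body": {
  "dp": [
    [0,-0.36,0.92],
    [0,-0.36,0.92],
    [0,-0.36,0.92],
    [0,-0.36,0.92],
    [0,0,0]
  ],
  "yaw": [0,0,0,0,0]
}}

```text
time: 38.0
position: [0.4495, -0.4098, 0.2175]
tool_rot: [1.04, 1.308, -1.046]
ft_force: [0.2, -0.5, -1.5]
grip_width: 0.551
```

Emit:
{"method": "servo_tool", "body": {
  "dp": [
    [0,0,0],
    [0,0,0],
    [0,0,0],
    [0,0,0],
    [0,0,0]
  ],
  "yaw": [0,0,0,0,0]
}}

```text
time: 38.5
position: [0.4526, -0.4057, 0.2186]
tool_rot: [1.038, 1.309, -1.038]
ft_force: [1.1, 0.1, 0.0]
grip_width: 0.552
```

```bash
python3 - <<'E'
from h import *
s,im,d=vials('wrist','w15.png')
go([.4525,-.4086,.0185],s)
E
```

```text
t 38.5 pos [ 0.4526 -0.4057  0.2186] F [1.1 0.1 0. ] gw 0.552 ty [0.974 0.228 0.   ] tz [ 0.228 -0.974 -0.   ] tx [ 0.  0. -1.]
0.94 [244. 162. 267. 192.] zmax 0.049 cap [ 0.4526 -0.4087] 0.0115 376 [65.  64.  61.5]
0.63 [329. 167. 359. 192.] zmax 0.048 cap [ 0.5504 -0.3903] 0.0114 372 [76. 75. 72.]
0.6 [232.   0. 260.  28.] zmax 0.049 cap [ 0.4054 -0.2522] 0.0116 441 [ 63. 107.  69.]
-> [ 0.4525 -0.4086  0.0185] units [ 8.01 -0.03  0.12]
```

View pics/w15.png

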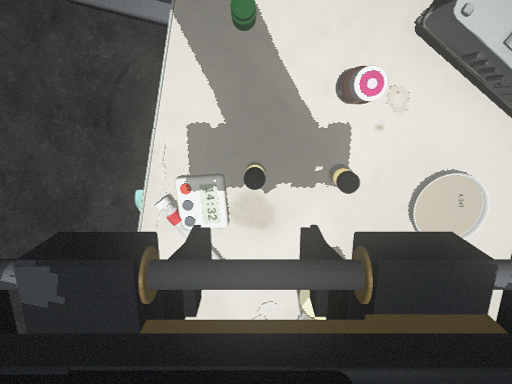

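Emit:
{"method": "servo_tool", "body": {
  "dp": [
    [0,-0.03,0.12],
    [0,0,0],
    [0,0,0],
    [0,0,0],
    [0,0,0]
  ],
  "yaw": [0.95,0.95,0.95,0.95,0.95]
}}

```text
time: 39.1
position: [0.4522, -0.4093, 0.2186]
tool_rot: [1.407, 1.068, -1.407]
ft_force: [0.1, -0.6, -0.1]
grip_width: 0.55
```

Emit:
{"method": "servo_tool", "body": {
  "dp": [
    [0.8,0,0],
    [0.9,0,0],
    [0.9,0,0],
    [0,0,0],
    [0,0,0]
  ],
  "yaw": [0.95,0.95,0.85,0,0]
}}

```text
time: 39.6
position: [0.4522, -0.4094, 0.1538]
tool_rot: [1.604, 0.894, -1.605]
ft_force: [0.7, -1.0, 0.4]
grip_width: 0.549
```

Emit:
{"method": "servo_tool", "body": {
  "dp": [
    [0,0,0],
    [0,0,0],
    [0,0,0],
    [0,0,0],
    [0,0,0]
  ],
  "yaw": [0,0,0,0,0]
}}

```text
time: 40.1
position: [0.4522, -0.4095, 0.1538]
tool_rot: [1.606, 0.892, -1.606]
ft_force: [-0.3, -0.6, 0.0]
grip_width: 0.55
```

```bash
python3 - <<'E'
from h import *
s,im,d=vials('wrist','w16.png')
go([.4526,-.4087,.0185],s)
W=cloud('wrist',s,d);P=W.reshape(-1,3);t=P[(np.hypot(P[:,0]-.4526,P[:,1]+.4087)<.075)&(P[:,2]>.006)&(P[:,2]<.045)&(np.hypot(P[:,0]-.4526,P[:,1]+.4087)>.02)]
print('near stuff',len(t)); 
M=R.from_rotvec(s['tool_rot']).as_matrix();L=(t-s['position'])@M
f=(abs(L[:,2])<.013)&(abs(L[:,1])<.045);print('in finger lane',f.sum(),t[f][:5])
E
```

```text
t 40.1 pos [ 0.4522 -0.4095  0.1538] F [-0.3 -0.6  0. ] gw 0.55 ty [ 0.849 -0.528  0.   ] tz [-0.528 -0.849 -0.   ] tx [ 0.001 -0.    -1.   ]
0.62 [245. 170. 268. 206.] zmax 0.049 cap [ 0.4527 -0.4087] 0.0114 534 [64. 65. 62.]
-> [ 0.4526 -0.4087  0.0185] units [ 5.41 -0.01 -0.03]
near stuff 1875
in finger lane 0 []
```

View pics/w16.png

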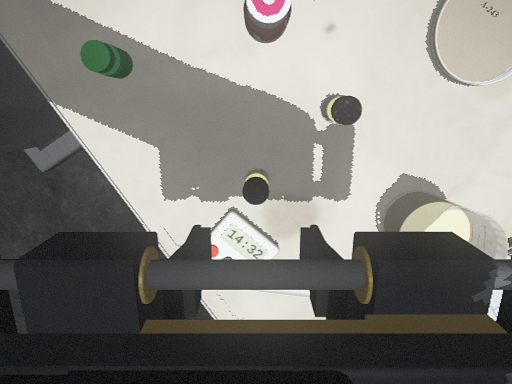

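Emit:
{"method": "servo_tool", "body": {
  "dp": [
    [0.6,-0.01,-0.03],
    [0.9,0,0],
    [0.95,0,0],
    [0.95,0,0],
    [0.95,0,0]
  ],
  "yaw": [0,0,0,0,0]
}}

```text
time: 40.7
position: [0.4518, -0.408, 0.0426]
tool_rot: [1.606, 0.894, -1.607]
ft_force: [0.4, -0.0, -0.1]
grip_width: 0.551
```

Emit:
{"method": "servo_tool", "body": {
  "dp": [
    [0.7,0,0],
    [0.36,0,0],
    [0,0,0],
    [0,0,0],
    [0,0,0]
  ],
  "yaw": [0,0,0,0,0]
}}

```text
time: 41.2
position: [0.453, -0.4094, 0.0195]
tool_rot: [1.606, 0.89, -1.605]
ft_force: [0.8, -0.1, -0.3]
grip_width: 0.551
```

Emit:
{"method": "servo_tool", "body": {
  "dp": [
    [0,0,0],
    [0,0,0],
    [0,0,0],
    [0,0,0],
    [0,0,0]
  ],
  "yaw": [0,0,0,0,0],
  "fingers": 0,
  "grip_force": 15
}}

```text
time: 41.7
position: [0.4524, -0.4087, 0.0185]
tool_rot: [1.606, 0.892, -1.606]
ft_force: [0.7, 0.2, 1.1]
grip_width: 0.272
```

Emit:
{"method": "servo_tool", "body": {
  "dp": [
    [-0.3,0,0],
    [-0.8,0,0],
    [-1,0,0],
    [-1,0,0],
    [-1,0,0]
  ],
  "yaw": [0,0,0,0,0]
}}

```text
time: 42.2
position: [0.4521, -0.4087, 0.1222]
tool_rot: [1.606, 0.892, -1.606]
ft_force: [-0.2, -0.6, -0.3]
grip_width: 0.277
```

Emit:
{"method": "servo_tool", "body": {
  "dp": [
    [-1,0,0],
    [-1,0,0],
    [-1,0,0],
    [-0.7,0,0],
    [0,0,0]
  ],
  "yaw": [0,0,0,0,0]
}}

```text
time: 42.7
position: [0.4531, -0.41, 0.2163]
tool_rot: [1.607, 0.887, -1.603]
ft_force: [0.0, -0.3, -0.2]
grip_width: 0.272
```

```bash
python3 - <<'E'
from h import *
s,im,d=vials('wrist','w17.png');plan([.6128,.1359,s['position'][2]],-32,25)
E
```

```text
t 42.7 pos [ 0.4531 -0.41    0.2163] F [ 0.  -0.3 -0.2] gw 0.272 ty [ 0.849 -0.528  0.005] tz [-0.528 -0.849  0.   ] tx [ 0.004 -0.003 -1.   ]
0.87 [306.  99. 341. 121.] zmax 0.048 cap [ 0.5507 -0.3906] 0.0116 456 [81. 81. 78.]
0.72 [232. 213. 278. 294.] zmax 0.245 cap None None 0 [122. 121. 111.]
jaw -31.9 turn -0.1 units/row 0.001 q7 0.36
[-0.0, -0.24, -0.88]
[-0.0, -0.24, -0.88]
[-0.0, -0.24, -0.88]
[-0.0, -0.24, -0.88]
[-0.0, -0.24, -0.88]
[-0.0, -0.24, -0.88]
[-0.0, -0.24, -0.88]
[-0.0, -0.24, -0.88]
[-0.0, -0.24, -0.88]
[-0.0, -0.24, -0.88]
[-0.0, -0.24, -0.88]
[-0.0, -0.24, -0.88]
[-0.0, -0.24, -0.88]
[-0.0, -0.24, -0.88]
[-0.0, -0.24, -0.88]
[-0.0, -0.24, -0.88]
[-0.0, -0.24, -0.88]
[-0.0, -0.24, -0.88]
[-0.0, -0.24, -0.88]
[-0.0, -0.24, -0.88]
[-0.0, -0.24, -0.87]
[-0.0, -0.24, -0.87]
[-0.0, -0.24, -0.87]
[-0.0, -0.24, -0.87]
[-0.0, -0.24, -0.87]
```

View pics/w17.png

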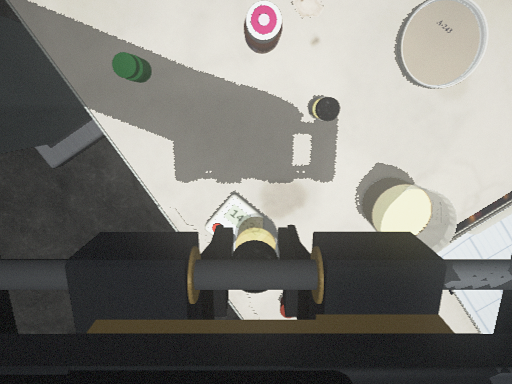

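Emit:
{"method": "servo_tool", "body": {
  "dp": [
    [0,-0.12,-0.44],
    [0,-0.24,-0.88],
    [0,-0.24,-0.88],
    [0,-0.24,-0.88],
    [0,-0.24,-0.88]
  ],
  "yaw": [0,0,0,0,0]
}}

```text
time: 43.3
position: [0.4815, -0.3079, 0.2119]
tool_rot: [1.605, 0.895, -1.607]
ft_force: [0.3, 0.9, 0.3]
grip_width: 0.277
```

Emit:
{"method": "servo_tool", "body": {
  "dp": [
    [0,-0.24,-0.88],
    [0,-0.24,-0.88],
    [0,-0.24,-0.88],
    [0,-0.24,-0.88],
    [0,-0.24,-0.88]
  ],
  "yaw": [0,0,0,0,0]
}}

```text
time: 43.8
position: [0.5139, -0.1987, 0.212]
tool_rot: [1.605, 0.895, -1.607]
ft_force: [0.2, -0.1, 0.4]
grip_width: 0.274
```

Emit:
{"method": "servo_tool", "body": {
  "dp": [
    [0,-0.24,-0.88],
    [0,-0.24,-0.88],
    [0,-0.24,-0.88],
    [0,-0.24,-0.88],
    [0,-0.24,-0.88]
  ],
  "yaw": [0,0,0,0,0]
}}

```text
time: 44.3
position: [0.5462, -0.0897, 0.212]
tool_rot: [1.604, 0.895, -1.608]
ft_force: [0.6, 0.7, 0.2]
grip_width: 0.274
```

Emit:
{"method": "servo_tool", "body": {
  "dp": [
    [0,-0.24,-0.88],
    [0,-0.24,-0.88],
    [0,-0.24,-0.88],
    [0,-0.24,-0.88],
    [0,-0.24,-0.88]
  ],
  "yaw": [0,0,0,0,0]
}}

```text
time: 44.8
position: [0.5786, 0.0194, 0.2119]
tool_rot: [1.604, 0.894, -1.608]
ft_force: [0.4, -0.4, 0.3]
grip_width: 0.272
```

Emit:
{"method": "servo_tool", "body": {
  "dp": [
    [0,-0.24,-0.88],
    [0,-0.24,-0.88],
    [0,-0.24,-0.88],
    [0,-0.24,-0.88],
    [0,-0.24,-0.88]
  ],
  "yaw": [0,0,0,0,0]
}}

```text
time: 45.3
position: [0.6126, 0.1286, 0.2132]
tool_rot: [1.606, 0.893, -1.606]
ft_force: [0.1, 0.8, -0.1]
grip_width: 0.275
```

Emit:
{"method": "servo_tool", "body": {
  "dp": [
    [0,-0.12,-0.44],
    [0,0,0],
    [0,0,0],
    [0,0,0],
    [0,0,0]
  ],
  "yaw": [0,0,0,0,0]
}}

```text
time: 45.8
position: [0.6154, 0.1361, 0.2136]
tool_rot: [1.608, 0.891, -1.607]
ft_force: [0.5, -0.9, -0.7]
grip_width: 0.275
```

```bash
python3 - <<'E'
from h import *
caps('wrist','w18.png');go([.6128,.1359,.0385])
E
```

```text
t 45.8 pos [0.6154 0.1361 0.2136] F [ 0.5 -0.9 -0.7] gw 0.275 ty [ 0.848 -0.53   0.   ] tz [-0.53  -0.848 -0.   ] tx [ 0.  0. -1.]
cap [0.5989 0.1976] 0.0116 z 0.0673 px [194 124  25  25 482]
cap [0.5364 0.1841] 0.012 z 0.0672 px [150 170  24  24 452]
-> [0.6128 0.1359 0.0385] units [ 7.   -0.08  0.07]
```

View pics/w18.png

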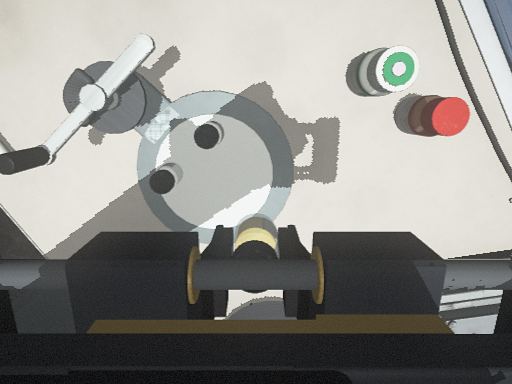

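Emit:
{"method": "servo_tool", "body": {
  "dp": [
    [0.7,-0.08,0.07],
    [0.95,0,0],
    [0.95,0,0],
    [0.95,0,0],
    [0.95,0,0]
  ],
  "yaw": [0,0,0,0,0]
}}

```text
time: 46.35
position: [0.6128, 0.1367, 0.1002]
tool_rot: [1.607, 0.892, -1.606]
ft_force: [-0.0, -0.3, 0.1]
grip_width: 0.269
```

Emit:
{"method": "servo_tool", "body": {
  "dp": [
    [0.95,0,0],
    [0.7,0,0],
    [0.4,0,0],
    [0.3,0,0],
    [0.1,0,0]
  ],
  "yaw": [0,0,0,0,0]
}}

```text
time: 46.85
position: [0.6129, 0.1371, 0.0394]
tool_rot: [1.606, 0.892, -1.606]
ft_force: [0.6, -0.4, 0.1]
grip_width: 0.275
```

Emit:
{"method": "servo_tool", "body": {
  "dp": [
    [0.03,0,0],
    [0,0,0],
    [0,0,0],
    [0,0,0],
    [0,0,0]
  ],
  "yaw": [0,0,0,0,0]
}}

```text
time: 47.35
position: [0.613, 0.1373, 0.0392]
tool_rot: [1.607, 0.893, -1.605]
ft_force: [-0.4, -0.1, 0.3]
grip_width: 0.275
```

Emit:
{"method": "servo_tool", "body": {
  "dp": [
    [0.04,0,0],
    [0,0,0],
    [0,0,0],
    [0,0,0],
    [0,0,0]
  ],
  "yaw": [0,0,0,0,0]
}}

```text
time: 47.85
position: [0.6132, 0.1374, 0.0384]
tool_rot: [1.607, 0.893, -1.605]
ft_force: [-0.8, 0.1, 5.7]
grip_width: 0.271
```

Emit:
{"method": "servo_tool", "body": {
  "dp": [
    [0,0,0],
    [0,0,0],
    [0,0,0],
    [0,0,0],
    [0,0,0]
  ],
  "yaw": [0,0,0,0,0],
  "fingers": 0.5
}}

```text
time: 48.35
position: [0.6127, 0.1372, 0.0376]
tool_rot: [1.606, 0.892, -1.606]
ft_force: [-0.2, 0.1, -0.8]
grip_width: 0.494
```

Emit:
{"method": "servo_tool", "body": {
  "dp": [
    [-0.5,0,0],
    [-0.9,0,0],
    [-0.9,0,0],
    [-0.9,0,0],
    [-0.9,0,0]
  ],
  "yaw": [0,0,0,0,0]
}}

```text
time: 48.85
position: [0.613, 0.137, 0.1423]
tool_rot: [1.607, 0.892, -1.605]
ft_force: [0.3, -0.1, 0.2]
grip_width: 0.496
```

Emit:
{"method": "servo_tool", "body": {
  "dp": [
    [-0.9,0,0],
    [-0.9,0,0],
    [-0.9,0,0],
    [0,0,0],
    [0,0,0]
  ],
  "yaw": [0,0,0,0,0]
}}

```text
time: 49.35
position: [0.613, 0.1371, 0.2086]
tool_rot: [1.608, 0.892, -1.605]
ft_force: [0.4, -0.8, -0.7]
grip_width: 0.501
```

```bash
python3 - <<'E'
from h import *
caps('wrist','w19.png');plan([.5505,-.390,.215],-32,22)
E
```

```text
t 49.35 pos [0.613  0.1371 0.2086] F [ 0.4 -0.8 -0.7] gw 0.501 ty [ 0.849 -0.528  0.001] tz [-0.528 -0.849 -0.001] tx [ 0.001  0.001 -1.   ]
cap [0.5988 0.1975] 0.0116 z 0.0672 px [196 124  25  26 498]
cap [0.5368 0.1841] 0.0116 z 0.0672 px [151 171  25  24 464]
cap [0.6123 0.1373] 0.0116 z 0.0673 px [243 171  24  24 454]
jaw -31.9 turn -0.1 units/row 0.001 q7 -0.65
[-0.01, 0.41, 0.87]
[-0.01, 0.41, 0.87]
[-0.01, 0.41, 0.87]
[-0.01, 0.41, 0.87]
[-0.01, 0.41, 0.87]
[-0.01, 0.41, 0.87]
[-0.01, 0.41, 0.87]
[-0.01, 0.41, 0.87]
[-0.01, 0.41, 0.87]
[-0.01, 0.41, 0.87]
[-0.01, 0.41, 0.87]
[-0.01, 0.41, 0.87]
[-0.01, 0.41, 0.87]
[-0.01, 0.41, 0.87]
[-0.01, 0.41, 0.87]
[-0.01, 0.41, 0.87]
[-0.01, 0.41, 0.87]
[-0.01, 0.41, 0.87]
[-0.01, 0.41, 0.87]
[-0.01, 0.41, 0.87]
[-0.01, 0.41, 0.87]
[-0.01, 0.41, 0.87]
```

View pics/w19.png

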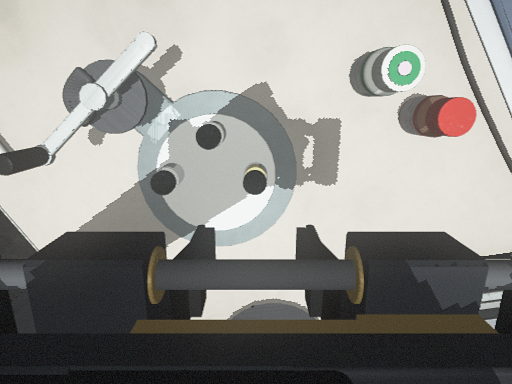

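Emit:
{"method": "servo_tool", "body": {
  "dp": [
    [-0.5,0.41,0.87],
    [-0.4,0.41,0.87],
    [0,0.41,0.87],
    [0,0.41,0.87],
    [0,0.41,0.87]
  ],
  "yaw": [0,0,0,0,0],
  "fingers": 0.55
}}

```text
time: 49.9
position: [0.598, 0.0153, 0.2299]
tool_rot: [1.606, 0.892, -1.608]
ft_force: [-0.7, 0.5, -0.1]
grip_width: 0.554
```

Emit:
{"method": "servo_tool", "body": {
  "dp": [
    [0,0.41,0.87],
    [0,0.41,0.87],
    [0,0.41,0.87],
    [0,0.41,0.87],
    [0,0.41,0.87]
  ],
  "yaw": [0,0,0,0,0]
}}

```text
time: 50.4
position: [0.5837, -0.1039, 0.2299]
tool_rot: [1.606, 0.892, -1.608]
ft_force: [0.1, 0.2, -0.5]
grip_width: 0.553
```

Emit:
{"method": "servo_tool", "body": {
  "dp": [
    [0,0.41,0.87],
    [0,0.41,0.87],
    [0,0.41,0.87],
    [0,0.41,0.87],
    [0,0.41,0.87]
  ],
  "yaw": [0,0,0,0,0]
}}

```text
time: 50.9
position: [0.5695, -0.2231, 0.2299]
tool_rot: [1.606, 0.892, -1.608]
ft_force: [-0.7, -0.5, 0.1]
grip_width: 0.548
```

Emit:
{"method": "servo_tool", "body": {
  "dp": [
    [0,0.41,0.87],
    [0,0.41,0.87],
    [0,0.41,0.87],
    [0,0.41,0.87],
    [0,0.41,0.87]
  ],
  "yaw": [0,0,0,0,0]
}}

```text
time: 51.4
position: [0.5555, -0.3423, 0.2298]
tool_rot: [1.606, 0.893, -1.608]
ft_force: [0.4, 1.0, 0.7]
grip_width: 0.555
```

Emit:
{"method": "servo_tool", "body": {
  "dp": [
    [0,0.41,0.87],
    [0,0.41,0.87],
    [0,0,0],
    [0,0,0],
    [0,0,0]
  ],
  "yaw": [0,0,0,0,0]
}}

```text
time: 51.9
position: [0.5517, -0.3872, 0.23]
tool_rot: [1.606, 0.894, -1.605]
ft_force: [-0.4, 0.7, -0.4]
grip_width: 0.548
```

Emit:
{"method": "servo_tool", "body": {
  "dp": [
    [0,0,0],
    [0,0,0],
    [0,0,0],
    [0,0,0],
    [0,0,0]
  ],
  "yaw": [0,0,0,0,0]
}}

```text
time: 52.4
position: [0.5517, -0.388, 0.2304]
tool_rot: [1.606, 0.893, -1.606]
ft_force: [-0.2, 0.1, -0.2]
grip_width: 0.549
```

```bash
python3 - <<'E'
from h import *
s,im,d=vials('wrist','w20.png')
go([.5505,-.390,.0185],s)
E
```

```text
t 52.4 pos [ 0.5517 -0.388   0.2304] F [-0.2  0.1 -0.2] gw 0.549 ty [ 0.849 -0.528  0.   ] tz [-0.528 -0.849 -0.   ] tx [ 0.  0. -1.]
0.95 [ 62. 122. 103. 147.] zmax 0.049 cap [ 0.4056 -0.2517] 0.0119 430 [ 75. 113.  79.]
0.67 [246. 161. 268. 184.] zmax 0.049 cap [ 0.5508 -0.3903] 0.0115 349 [66. 65. 63.]
-> [ 0.5505 -0.39    0.0185] units [8.47 0.   0.09]
```

View pics/w20.png

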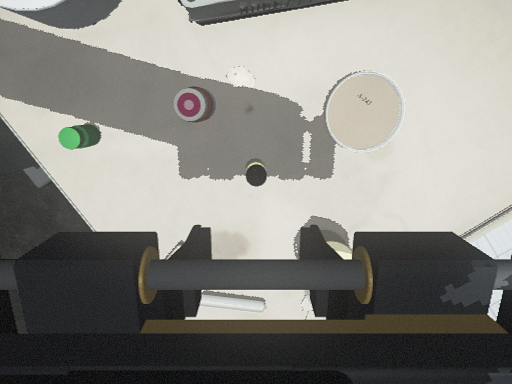

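Emit:
{"method": "servo_tool", "body": {
  "dp": [
    [0.7,0,0.09],
    [0.95,0,0],
    [0.95,0,0],
    [0.95,0,0],
    [0.95,0,0]
  ],
  "yaw": [0,0,0,0,0]
}}

```text
time: 53.0
position: [0.5504, -0.3901, 0.1169]
tool_rot: [1.606, 0.892, -1.606]
ft_force: [-1.3, 0.5, 0.4]
grip_width: 0.551
```

Emit:
{"method": "servo_tool", "body": {
  "dp": [
    [0.95,0,0],
    [0.95,0,0],
    [0.95,0,0],
    [0.7,0,0],
    [0.4,0,0]
  ],
  "yaw": [0,0,0,0,0]
}}

```text
time: 53.5
position: [0.5498, -0.3895, 0.0173]
tool_rot: [1.606, 0.894, -1.607]
ft_force: [0.6, 0.1, 0.2]
grip_width: 0.548
```

Emit:
{"method": "servo_tool", "body": {
  "dp": [
    [0,0,0],
    [0,0,0],
    [0,0,0],
    [0,0,0],
    [0,0,0]
  ],
  "yaw": [0,0,0,0,0],
  "fingers": 0,
  "grip_force": 15
}}

```text
time: 54.0
position: [0.5511, -0.3907, 0.0203]
tool_rot: [1.607, 0.891, -1.604]
ft_force: [0.2, 0.3, 3.3]
grip_width: 0.276
```

Emit:
{"method": "servo_tool", "body": {
  "dp": [
    [-0.3,0,0],
    [-0.8,0,0],
    [-1,0,0],
    [-1,0,0],
    [-1,0,0]
  ],
  "yaw": [0,0,0,0,0]
}}

```text
time: 54.5
position: [0.5502, -0.3901, 0.123]
tool_rot: [1.606, 0.892, -1.606]
ft_force: [0.3, -0.3, -0.3]
grip_width: 0.272
```

Emit:
{"method": "servo_tool", "body": {
  "dp": [
    [-1,0,0],
    [-1,0,0],
    [-1,0,0],
    [-0.7,0,0],
    [0,0,0]
  ],
  "yaw": [0,0,0,0,0]
}}

```text
time: 55.0
position: [0.5513, -0.3913, 0.2175]
tool_rot: [1.607, 0.888, -1.602]
ft_force: [0.1, -0.3, 0.4]
grip_width: 0.271
```

```bash
python3 - <<'E'
from h import *
s,im,d=snap('wrist','w21.png');pp(s);plan([.5504,.1217,s['position'][2]],-32,22)
E
```

```text
t 55.0 pos [ 0.5513 -0.3913  0.2175] F [ 0.1 -0.3  0.4] gw 0.271 ty [ 0.849 -0.528  0.005] tz [-0.528 -0.849 -0.   ] tx [ 0.005 -0.003 -1.   ]
jaw -31.9 turn -0.1 units/row 0.001 q7 0.28
[-0.0, -0.49, -0.79]
[-0.0, -0.49, -0.79]
[-0.0, -0.49, -0.79]
[-0.0, -0.49, -0.79]
[-0.0, -0.49, -0.79]
[-0.0, -0.49, -0.79]
[-0.0, -0.49, -0.79]
[-0.0, -0.49, -0.79]
[-0.0, -0.49, -0.79]
[-0.0, -0.49, -0.79]
[-0.0, -0.49, -0.79]
[-0.0, -0.49, -0.79]
[-0.0, -0.49, -0.79]
[-0.0, -0.49, -0.79]
[-0.0, -0.49, -0.79]
[-0.0, -0.49, -0.79]
[-0.0, -0.49, -0.79]
[-0.0, -0.49, -0.79]
[-0.0, -0.49, -0.79]
[-0.0, -0.49, -0.79]
[-0.0, -0.49, -0.79]
[-0.0, -0.49, -0.79]
```

View pics/w21.png

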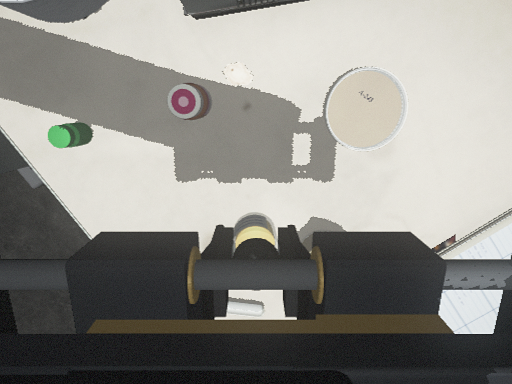

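Emit:
{"method": "servo_tool", "body": {
  "dp": [
    [0,-0.25,-0.4],
    [0,-0.49,-0.79],
    [0,-0.49,-0.79],
    [0,-0.49,-0.79],
    [0,-0.49,-0.79]
  ],
  "yaw": [0,0,0,0,0]
}}

```text
time: 55.55
position: [0.5497, -0.2828, 0.2122]
tool_rot: [1.605, 0.896, -1.608]
ft_force: [0.9, 0.6, 0.7]
grip_width: 0.272
```

Emit:
{"method": "servo_tool", "body": {
  "dp": [
    [0,-0.49,-0.79],
    [0,-0.49,-0.79],
    [0,-0.49,-0.79],
    [0,-0.49,-0.79],
    [0,-0.49,-0.79]
  ],
  "yaw": [0,0,0,0,0]
}}

```text
time: 56.05
position: [0.5495, -0.1667, 0.2124]
tool_rot: [1.604, 0.896, -1.608]
ft_force: [0.1, -0.1, 0.2]
grip_width: 0.274
```

Emit:
{"method": "servo_tool", "body": {
  "dp": [
    [0,-0.49,-0.79],
    [0,-0.49,-0.79],
    [0,-0.49,-0.79],
    [0,-0.49,-0.79],
    [0,-0.49,-0.79]
  ],
  "yaw": [0,0,0,0,0]
}}

```text
time: 56.55
position: [0.5494, -0.0508, 0.2125]
tool_rot: [1.604, 0.895, -1.608]
ft_force: [0.3, 0.4, -0.5]
grip_width: 0.275
```

Emit:
{"method": "servo_tool", "body": {
  "dp": [
    [0,-0.49,-0.79],
    [0,-0.49,-0.79],
    [0,-0.49,-0.79],
    [0,-0.49,-0.79],
    [0,-0.49,-0.79]
  ],
  "yaw": [0,0,0,0,0]
}}

```text
time: 57.05
position: [0.5493, 0.0651, 0.2125]
tool_rot: [1.603, 0.894, -1.608]
ft_force: [0.1, -1.3, 0.2]
grip_width: 0.277
```

Emit:
{"method": "servo_tool", "body": {
  "dp": [
    [0,-0.49,-0.79],
    [0,-0.49,-0.79],
    [0,-0.25,-0.4],
    [0,0,0],
    [0,0,0]
  ],
  "yaw": [0,0,0,0,0]
}}

```text
time: 57.55
position: [0.5505, 0.1205, 0.2135]
tool_rot: [1.605, 0.892, -1.607]
ft_force: [0.2, -0.5, -0.8]
grip_width: 0.273
```

Emit:
{"method": "servo_tool", "body": {
  "dp": [
    [0,0,0],
    [0,0,0],
    [0,0,0],
    [0,0,0],
    [0,0,0]
  ],
  "yaw": [0,0,0,0,0]
}}

```text
time: 58.05
position: [0.551, 0.1213, 0.2141]
tool_rot: [1.607, 0.892, -1.606]
ft_force: [-0.0, 1.0, -0.3]
grip_width: 0.275
```

```bash
python3 - <<'E'
from h import *
caps('wrist','w22.png');go([.5504,.1217,.0385])
E
```

```text
t 58.05 pos [0.551  0.1213 0.2141] F [-0.   1.  -0.3] gw 0.275 ty [ 0.849 -0.528  0.   ] tz [-0.528 -0.849 -0.   ] tx [ 0.  0. -1.]
cap [0.5987 0.1975] 0.0115 z 0.0673 px [244  71  25  27 530]
cap [0.6121 0.1372] 0.0116 z 0.0672 px [290 121  25  25 485]
cap [0.5364 0.184 ] 0.0116 z 0.0672 px [196 122  24  25 479]
-> [0.5504 0.1217 0.0385] units [ 7.02 -0.03  0.  ]
```

View pics/w22.png

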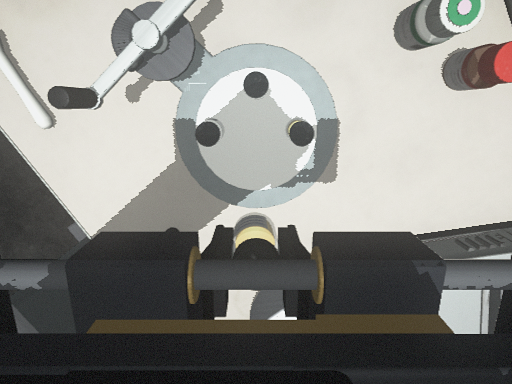

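Emit:
{"method": "servo_tool", "body": {
  "dp": [
    [0.7,-0.03,0],
    [0.95,0,0],
    [0.95,0,0],
    [0.95,0,0],
    [0.95,0,0]
  ],
  "yaw": [0,0,0,0,0]
}}

```text
time: 58.6
position: [0.5503, 0.122, 0.1007]
tool_rot: [1.606, 0.893, -1.606]
ft_force: [1.0, 0.2, -0.6]
grip_width: 0.271
```

Emit:
{"method": "servo_tool", "body": {
  "dp": [
    [0.95,0,0],
    [0.7,0,0],
    [0.4,0,0],
    [0.3,0,0],
    [0.1,0,0]
  ],
  "yaw": [0,0,0,0,0]
}}

```text
time: 59.1
position: [0.5503, 0.122, 0.0401]
tool_rot: [1.606, 0.893, -1.606]
ft_force: [-2.8, 0.5, 9.0]
grip_width: 0.271
```

Emit:
{"method": "servo_tool", "body": {
  "dp": [
    [0.04,0,0],
    [0,0,0],
    [0,0,0],
    [0,0,0],
    [0,0,0]
  ],
  "yaw": [0,0,0,0,0]
}}

```text
time: 59.6
position: [0.551, 0.1222, 0.0402]
tool_rot: [1.608, 0.892, -1.605]
ft_force: [-0.8, -0.3, 5.5]
grip_width: 0.275
```

Contact already. Release.

Emit:
{"method": "servo_tool", "body": {
  "dp": [
    [0,0,0],
    [0,0,0],
    [0,0,0],
    [0,0,0],
    [0,0,0]
  ],
  "yaw": [0,0,0,0,0],
  "fingers": 0.5
}}

```text
time: 60.1
position: [0.5502, 0.1219, 0.0391]
tool_rot: [1.606, 0.892, -1.606]
ft_force: [-0.8, -0.5, 0.2]
grip_width: 0.491
```

Emit:
{"method": "servo_tool", "body": {
  "dp": [
    [-0.5,0,0],
    [-0.9,0,0],
    [-0.9,0,0],
    [-0.9,0,0],
    [-0.9,0,0]
  ],
  "yaw": [0,0,0,0,0]
}}

```text
time: 60.6
position: [0.5505, 0.1217, 0.1437]
tool_rot: [1.607, 0.892, -1.605]
ft_force: [-0.2, -0.1, 0.5]
grip_width: 0.499
```

Emit:
{"method": "servo_tool", "body": {
  "dp": [
    [-0.9,0,0],
    [-0.9,0,0],
    [-0.9,0,0],
    [0,0,0],
    [0,0,0]
  ],
  "yaw": [0,0,0,0,0]
}}

```text
time: 61.1
position: [0.5505, 0.1219, 0.21]
tool_rot: [1.608, 0.893, -1.605]
ft_force: [-0.8, -0.2, 0.1]
grip_width: 0.5
```

```bash
cat >> h.py <<'E'
def chamber(name='wrist',c=(.5745,.16)):
    s,im,d=snap(name);W=cloud(name,s,d);P=W.reshape(-1,3)
    P=P[np.isfinite(P[:,0])&(np.hypot(P[:,0]-c[0],P[:,1]-c[1])<.1)&(P[:,2]<.0155)&(P[:,2]>.008)]
    c=np.array(c)
    for R0,mode in ((.09,'max'),(.066,'min')):
        cc=c.copy()
        for _ in range(6):
            v=P[:,:2]-cc;a=np.arctan2(v[:,1],v[:,0]);r=np.linalg.norm(v,axis=1)
            b=((a+np.pi)/(2*np.pi)*72).astype(int);pts=[]
            for k in range(72):
                m=b==k
                if m.sum()>8:
                    i=r[m].argmax() if mode=='max' else r[m].argmin()
                    if abs(r[m][i]-R0)<.005: pts.append(P[m][i,:2])
            cc,rr=circ(np.array(pts))
        print(mode,cc.round(4),rr.round(4),len(pts))
E
python3 - <<'E'
from h import *
caps('wrist','w23.png');chamber()
snap('scene','s23.png')
plan([.5,-.0885,.23],-32,10)
E
```

```text
t 61.1 pos [0.5505 0.1219 0.21  ] F [-0.8 -0.2  0.1] gw 0.5 ty [ 0.849 -0.528  0.001] tz [-0.528 -0.849 -0.001] tx [ 0.001  0.001 -1.   ]
cap [0.5986 0.1976] 0.0116 z 0.0672 px [244  71  26  28 543]
cap [0.5365 0.184 ] 0.0116 z 0.0672 px [195 123  26  25 492]
cap [0.6122 0.1371] 0.0116 z 0.0672 px [291 122  25  25 494]
cap [0.5512 0.1221] 0.0116 z 0.0672 px [245 170  23  24 449]
max [0.5748 0.1585] 0.0894 65
min [0.5745 0.1577] 0.067 72
jaw -31.9 turn -0.1 units/row 0.002 q7 -0.73
[-0.09, 0.28, 0.82]
[-0.09, 0.28, 0.82]
[-0.09, 0.28, 0.82]
[-0.09, 0.28, 0.82]
[-0.09, 0.28, 0.82]
[-0.09, 0.28, 0.82]
[-0.09, 0.28, 0.82]
[-0.09, 0.28, 0.82]
[-0.09, 0.28, 0.82]
[-0.09, 0.28, 0.82]
```

View pics/w23.png

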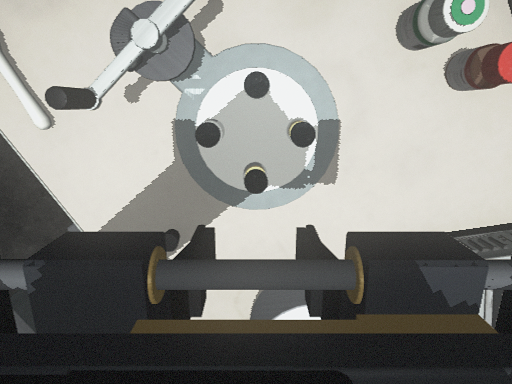

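View pics/s23.png

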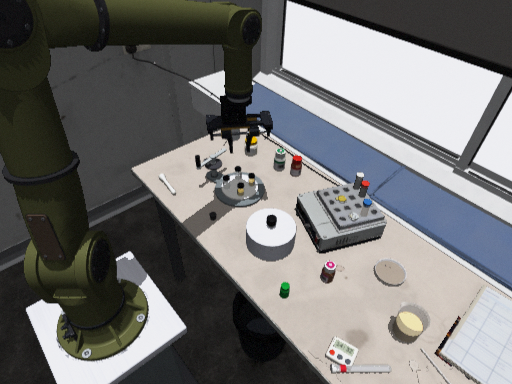

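Emit:
{"method": "servo_tool", "body": {
  "dp": [
    [-0.2,0.28,0.82],
    [-0.2,0.28,0.82],
    [-0.2,0.28,0.82],
    [-0.2,0.28,0.82],
    [-0.1,0.28,0.82]
  ],
  "yaw": [0,0,0,0,0],
  "fingers": 0.75
}}

```text
time: 61.75
position: [0.5256, 0.0138, 0.2327]
tool_rot: [1.608, 0.892, -1.606]
ft_force: [-0.5, -0.5, 0.6]
grip_width: 0.74
```

Emit:
{"method": "servo_tool", "body": {
  "dp": [
    [0,0.28,0.82],
    [0,0.28,0.82],
    [0,0.28,0.82],
    [0,0.28,0.82],
    [0,0.28,0.82]
  ],
  "yaw": [0,0,0,0,0]
}}

```text
time: 62.25
position: [0.5006, -0.0912, 0.232]
tool_rot: [1.607, 0.892, -1.606]
ft_force: [1.0, -0.4, -1.2]
grip_width: 0.752
```

Emit:
{"method": "servo_tool", "body": {
  "dp": [
    [0,0,0],
    [0,0,0],
    [0,0,0],
    [0,0,0],
    [0,0,0]
  ],
  "yaw": [0,0,0,0,0]
}}

```text
time: 62.75
position: [0.5016, -0.0883, 0.2317]
tool_rot: [1.605, 0.894, -1.605]
ft_force: [-0.3, 0.1, 0.4]
grip_width: 0.752
```

```bash
cat >> h.py <<'E'
def knob(zb,c,name='wrist',fn=None):
    s,im,d=snap(name,fn);pp(s);W=cloud(name,s,d);P=W.reshape(-1,3)
    k=P[(P[:,2]>zb+.105)&(P[:,2]<zb+.117)&(np.hypot(P[:,0]-c[0],P[:,1]-c[1])<.06)]
    t=P[(abs(P[:,2]-zb-.075)<.006)&(np.hypot(P[:,0]-c[0],P[:,1]-c[1])<.13)]
    e=cv2.minEnclosingCircle(k[:,:2].astype(np.float32)) if len(k)>5 else None
    print('knob',e,len(k)); print('rim',circ(cv2.convexHull(t[:,:2].astype(np.float32))[:,0]),np.median(t[:,2]))
    return s,e
E
python3 - <<'E'
from h import *
s,e=knob(0,(.5,-.088),'wrist','w24.png')
go([*e[0],.0855],s)
E
```

```text
t 62.75 pos [ 0.5016 -0.0883  0.2317] F [-0.3  0.1  0.4] gw 0.752 ty [ 0.85  -0.527 -0.   ] tz [-0.527 -0.85   0.   ] tx [-0. -0. -1.]
knob ((0.5004757642745972, -0.08802414685487747), 0.015076296404004097) 820
rim (array([ 0.52648654, -0.10127945]), np.float64(0.09549135089990898)) 0.07482175302210967
-> [ 0.5005 -0.088   0.0855] units [ 5.85 -0.04  0.01]
```

View pics/w24.png

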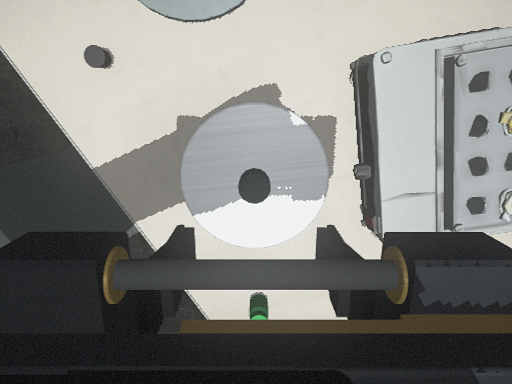

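```bash
python3 - <<'E'
from h import *
for n in('scene',):
    s,im,d=snap(n);P=cloud(n,s,d).reshape(-1,3)
    for x1 in (.6,.64,.68,.75):
        q=P[(P[:,0]>.54)&(P[:,0]<x1)&(P[:,1]>-.26)&(P[:,1]<-.03)&(P[:,2]>.01)&(P[:,2]<.2)];print(x1,len(q),q[:,2].max() if len(q) else 0)
E
```

```text
0.6 607 0.08039777710844365
0.64 1400 0.09435370309679836
0.68 2254 0.09978891089460784
0.75 3280 0.15402089804628316
```

Emit:
{"method": "servo_tool", "body": {
  "dp": [
    [0.7,-0.04,0],
    [0.95,0,0],
    [0.95,0,0],
    [0.95,0,0],
    [0.9,0,0]
  ],
  "yaw": [0,0,0,0,0]
}}

```text
time: 63.35
position: [0.5006, -0.0883, 0.1196]
tool_rot: [1.606, 0.893, -1.606]
ft_force: [0.5, -0.2, -0.2]
grip_width: 0.747
```

Emit:
{"method": "servo_tool", "body": {
  "dp": [
    [0.7,0,0],
    [0.5,0,0],
    [0.1,0,0],
    [0,0,0],
    [0,0,0]
  ],
  "yaw": [0,0,0,0,0]
}}

```text
time: 63.85
position: [0.5014, -0.0887, 0.0889]
tool_rot: [1.607, 0.892, -1.605]
ft_force: [-0.1, 0.0, -0.4]
grip_width: 0.75
```

Emit:
{"method": "servo_tool", "body": {
  "dp": [
    [0,0,0],
    [0,0,0],
    [0,0,0],
    [0,0,0],
    [0,0,0]
  ],
  "yaw": [0,0,0,0,0],
  "fingers": 0,
  "grip_force": 45
}}

```text
time: 64.35
position: [0.5006, -0.0886, 0.0881]
tool_rot: [1.606, 0.893, -1.606]
ft_force: [0.1, -0.1, 0.2]
grip_width: 0.38
```

Emit:
{"method": "servo_tool", "body": {
  "dp": [
    [0,0,0],
    [0,0,0],
    [0,0,0],
    [0,0,0],
    [0,0,0]
  ],
  "yaw": [0,0,0,0,0]
}}

```text
time: 64.85
position: [0.5007, -0.0886, 0.0881]
tool_rot: [1.606, 0.892, -1.606]
ft_force: [0.1, -0.4, 1.1]
grip_width: 0.334
```

Emit:
{"method": "servo_tool", "body": {
  "dp": [
    [-0.2,0,0],
    [-0.5,0,0],
    [-0.8,0,0],
    [-0.9,0,0],
    [-0.9,0,0]
  ],
  "yaw": [0,0,0,0,0]
}}

```text
time: 65.35
position: [0.5004, -0.0889, 0.172]
tool_rot: [1.607, 0.892, -1.606]
ft_force: [0.3, -0.1, -3.0]
grip_width: 0.333
```

Emit:
{"method": "servo_tool", "body": {
  "dp": [
    [-0.6,0,0],
    [-0.3,0,0],
    [0,-0.11,-0.41],
    [0,-0.22,-0.83],
    [0,-0.22,-0.83]
  ],
  "yaw": [0,0,0,0,0]
}}

```text
time: 65.85
position: [0.5159, -0.0361, 0.1922]
tool_rot: [1.606, 0.893, -1.608]
ft_force: [0.1, -0.4, -3.1]
grip_width: 0.332
```

```bash
python3 - <<'E'
from h import *
pp();snap('scene','s25.png');go([.5746,.1578,.195])
E
```

```text
t 65.85 pos [ 0.5159 -0.0361  0.1922] F [ 0.1 -0.4 -3.1] gw 0.332 ty [ 0.849 -0.529 -0.001] tz [-0.529 -0.849  0.   ] tx [-0.001  0.001 -1.   ]
-> [0.5746 0.1578 0.195 ] units [-0.11 -1.99 -7.64]
```

View pics/s25.png

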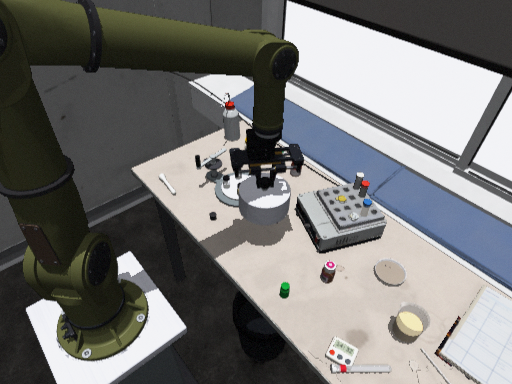

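Emit:
{"method": "servo_tool", "body": {
  "dp": [
    [-0.1,-0.22,-0.83],
    [0,-0.22,-0.83],
    [0,-0.22,-0.83],
    [0,-0.22,-0.83],
    [0,-0.22,-0.83]
  ],
  "yaw": [0,0,0,0,0]
}}

```text
time: 66.4
position: [0.548, 0.0673, 0.1952]
tool_rot: [1.605, 0.893, -1.606]
ft_force: [0.1, -0.9, -1.7]
grip_width: 0.331
```

Emit:
{"method": "servo_tool", "body": {
  "dp": [
    [0,-0.22,-0.83],
    [0,-0.22,-0.83],
    [0,-0.22,-0.83],
    [0,-0.15,-0.5],
    [0,0,0]
  ],
  "yaw": [0,0,0,0,0]
}}

```text
time: 66.9
position: [0.5701, 0.1424, 0.1952]
tool_rot: [1.603, 0.895, -1.604]
ft_force: [-0.6, -0.4, -2.2]
grip_width: 0.336
```

Emit:
{"method": "servo_tool", "body": {
  "dp": [
    [0,0,0],
    [0,0,0],
    [0,0,0],
    [0,0,0],
    [0,0,0]
  ],
  "yaw": [0,0,0,0,0]
}}

```text
time: 67.4
position: [0.57, 0.139, 0.1957]
tool_rot: [1.607, 0.892, -1.606]
ft_force: [1.2, 0.8, -2.8]
grip_width: 0.334
```

```bash
python3 - <<'E'
from h import *
s,im,d=snap('wrist','w26.png');pp(s);go([.5746,.1578,.1],s)
W=cloud('wrist',s,d);P=W.reshape(-1,3);zt=s['position'][2]-.0881+.075
t=P[(abs(P[:,2]-zt)<.007)&(np.hypot(P[:,0]-.575,P[:,1]-.157)<.1)];print(len(t),np.median(t[:,2]))
v=t[:,:2]-s['position'][:2];r=np.linalg.norm(v,axis=1);h=cv2.convexHull(t[:,:2].astype(np.float32))[:,0]
# arc hull away from chord
M=R.from_rotvec(s['tool_rot']).as_matrix();L=(np.c_[h,np.full(len(h),zt)]-s['position'])@M
a=h[L[:,2]<-.02];print('rim',circ(a))
A=np.c_[t[:,:2],np.ones(len(t))];co=np.linalg.lstsq(A,t[:,2],rcond=None)[0];print('slope',co)
E
```

```text
t 67.4 pos [0.57   0.139  0.1957] F [ 1.2  0.8 -2.8] gw 0.334 ty [ 0.849 -0.529 -0.   ] tz [-0.529 -0.849 -0.   ] tx [ 0.  0. -1.]
-> [0.5746 0.1578 0.1   ] units [ 3.83 -0.24 -0.74]
29609 0.18237573717260802
rim (array([0.57017961, 0.13947063]), np.float64(0.07553467893781685))
slope [-0.00198534 -0.0003732   0.18357698]
```

View pics/w26.png

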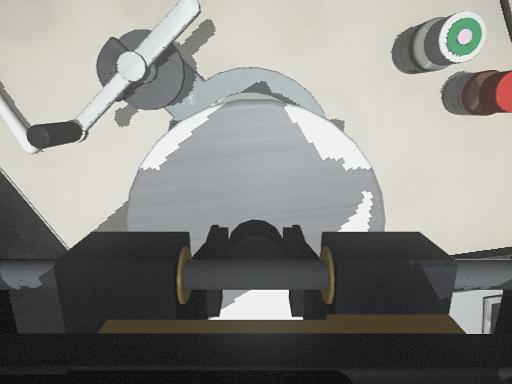

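Emit:
{"method": "servo_tool", "body": {
  "dp": [
    [0,-0.12,-0.37],
    [0,-0.12,-0.36],
    [0,0,0],
    [0,0,0],
    [0,0,0]
  ],
  "yaw": [0,0,0,0,0]
}}

```text
time: 67.95
position: [0.5746, 0.1578, 0.1955]
tool_rot: [1.606, 0.892, -1.606]
ft_force: [0.0, -0.1, -3.0]
grip_width: 0.334
```

Emit:
{"method": "servo_tool", "body": {
  "dp": [
    [0,0,0],
    [0,0,0],
    [0,0,0],
    [0,0,0],
    [0,0,0]
  ],
  "yaw": [0,0,0,0,0]
}}

```text
time: 68.45
position: [0.5745, 0.158, 0.1956]
tool_rot: [1.606, 0.892, -1.606]
ft_force: [-0.8, -0.5, -2.9]
grip_width: 0.335
```

```bash
python3 - <<'E'
from h import *
s=ctrl.get_state();pp(s);go([.5744,.1577,.1005],s)
E
```

```text
t 68.45 pos [0.5745 0.158  0.1956] F [-0.8 -0.5 -2.9] gw 0.335 ty [ 0.849 -0.528 -0.   ] tz [-0.528 -0.849 -0.   ] tx [ 0.  0. -1.]
-> [0.5744 0.1577 0.1005] units [3.8  0.   0.01]
```

Emit:
{"method": "servo_tool", "body": {
  "dp": [
    [0.3,0,0],
    [0.5,0,0],
    [0.5,0,0],
    [0.5,0,0],
    [0.4,0,0]
  ],
  "yaw": [0,0,0,0,0]
}}

```text
time: 68.95
position: [0.5738, 0.1579, 0.1386]
tool_rot: [1.604, 0.893, -1.608]
ft_force: [-1.1, 0.5, -3.1]
grip_width: 0.336
```

Emit:
{"method": "servo_tool", "body": {
  "dp": [
    [0.4,0,0],
    [0.4,0,0],
    [0.3,0,0],
    [0.2,0,0],
    [0.1,0,0]
  ],
  "yaw": [0,0,0,0,0]
}}

```text
time: 69.45
position: [0.5744, 0.158, 0.1051]
tool_rot: [1.606, 0.892, -1.606]
ft_force: [1.6, -0.4, -2.7]
grip_width: 0.333
```

Emit:
{"method": "servo_tool", "body": {
  "dp": [
    [0.1,0,0],
    [0.05,0,0],
    [0,0,0],
    [0,0,0],
    [0,0,0]
  ],
  "yaw": [0,0,0,0,0]
}}

```text
time: 69.95
position: [0.5747, 0.1581, 0.1021]
tool_rot: [1.607, 0.892, -1.606]
ft_force: [-0.9, -0.1, -2.0]
grip_width: 0.33
```

Emit:
{"method": "servo_tool", "body": {
  "dp": [
    [0.05,0,0],
    [0.04,0,0],
    [0,0,0],
    [0,0,0],
    [0,0,0]
  ],
  "yaw": [0,0,0,0,0]
}}

```text
time: 70.45
position: [0.5748, 0.1582, 0.1001]
tool_rot: [1.607, 0.893, -1.605]
ft_force: [-1.4, 0.2, 3.0]
grip_width: 0.337
```

Down on the ledge (z ≈ 0.100 as predicted). Release and look.

Emit:
{"method": "servo_tool", "body": {
  "dp": [
    [0,0,0],
    [0,0,0],
    [0,0,0],
    [0,0,0],
    [0,0,0]
  ],
  "yaw": [0,0,0,0,0],
  "fingers": 0.7
}}

```text
time: 70.95
position: [0.5745, 0.158, 0.0995]
tool_rot: [1.606, 0.892, -1.606]
ft_force: [0.3, -0.7, 0.8]
grip_width: 0.667
```

Emit:
{"method": "servo_tool", "body": {
  "dp": [
    [-0.6,0,0],
    [-0.9,0,0],
    [-0.9,0,0],
    [-0.9,0,0],
    [-0.9,0,0]
  ],
  "yaw": [0,0,0,0,0]
}}

```text
time: 71.45
position: [0.5748, 0.1579, 0.2068]
tool_rot: [1.608, 0.892, -1.605]
ft_force: [0.1, 0.3, -0.4]
grip_width: 0.702
```

Emit:
{"method": "servo_tool", "body": {
  "dp": [
    [-0.6,0,0],
    [0,0,0],
    [0,0,0],
    [0,0,0],
    [0,0,0]
  ],
  "yaw": [0,0,0,0,0]
}}

```text
time: 71.95
position: [0.5739, 0.1579, 0.2183]
tool_rot: [1.604, 0.893, -1.608]
ft_force: [-0.5, -0.0, 0.3]
grip_width: 0.701
```

```bash
python3 - <<'E'
from h import *
s,e=knob(.012,(.5745,.158),'wrist','w27.png')
print(s['joint_positions'].round(2))
s,im,d=snap('wrist');W=cloud('wrist',s,d);P=W.reshape(-1,3)
t=P[(abs(P[:,2]-.087)<.005)&(np.hypot(P[:,0]-.5745,P[:,1]-.158)<.072)]
A=np.c_[t[:,:2],np.ones(len(t))];print('slope',np.linalg.lstsq(A,t[:,2],rcond=None)[0])
l=P[(np.hypot(P[:,0]-.4735,P[:,1]-.2605)<.03)&(P[:,2]>.13)&(P[:,2]<.15)];print('post top',len(l),cv2.minEnclosingCircle(l[:,:2].astype(np.float32)) if len(l) else 0)
plan([.4735,.2605,.2],65.3,12);plan([.4735,.2605,.2],13.3,12)
E
```

```text
t 71.95 pos [0.5739 0.1579 0.2183] F [-0.5 -0.   0.3] gw 0.701 ty [ 0.849 -0.528 -0.001] tz [-0.528 -0.849  0.002] tx [-0.002 -0.001 -1.   ]
knob ((0.5750293135643005, 0.1588858813047409), 0.014893287792801857) 974
rim (array([0.56877545, 0.18516566]), np.float64(0.09359482613910125)) 0.08683912739903371
[-0.9   0.24  0.69  1.62 -0.16  1.34 -0.74]
slope [-0.00090569  0.00028966  0.08733564]
post top 500 ((0.4763467013835907, 0.2589362859725952), 0.008280668407678604)
jaw -31.9 turn -82.8 units/row 1.15 q7 -0.74
[0.06, -0.47, -0.11]
[0.06, -0.48, -0.06]
[0.06, -0.48, 0.0]
[0.06, -0.48, 0.06]
[0.06, -0.46, 0.12]
[0.06, -0.45, 0.17]
[0.06, -0.42, 0.22]
[0.06, -0.39, 0.27]
[0.06, -0.36, 0.32]
[0.06, -0.32, 0.36]
[0.06, -0.27, 0.39]
[0.06, -0.22, 0.42]
jaw -31.9 turn 45.2 units/row -0.628 q7 -0.74
[0.06, -0.47, -0.11]
[0.06, -0.46, -0.14]
[0.06, -0.45, -0.17]
[0.06, -0.43, -0.2]
[0.06, -0.42, -0.23]
[0.06, -0.4, -0.26]
[0.06, -0.39, -0.28]
[0.06, -0.37, -0.31]
[0.06, -0.35, -0.33]
[0.06, -0.32, -0.35]
[0.06, -0.3, -0.37]
[0.06, -0.27, -0.39]
```

View pics/w27.png

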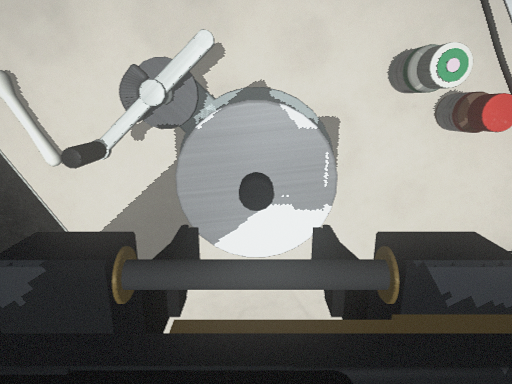

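```bash
python3 - <<'E'
from h import *
s=ctrl.get_state();M=R.from_rotvec(s['tool_rot']).as_matrix();n=17;dy=97.2
D=(np.array([.4763,.2592,.2])-s['position'])/.025/n;print(-dy/6/n)
for i in range(n):
    Mi=R.from_euler('z',dy*i/n,degrees=True).as_matrix()@M;print((Mi.T@D).round(2).tolist())
E
```

```text
-0.9529411764705882
[0.04, -0.32, -0.08]
[0.04, -0.31, -0.11]
[0.04, -0.3, -0.14]
[0.04, -0.28, -0.17]
[0.04, -0.26, -0.2]
[0.04, -0.24, -0.22]
[0.04, -0.22, -0.25]
[0.04, -0.19, -0.27]
[0.04, -0.17, -0.29]
[0.04, -0.14, -0.3]
[0.04, -0.11, -0.31]
[0.04, -0.07, -0.32]
[0.04, -0.04, -0.33]
[0.04, -0.01, -0.33]
[0.04, 0.02, -0.33]
[0.04, 0.06, -0.33]
[0.04, 0.09, -0.32]
```

Emit:
{"method": "servo_tool", "body": {
  "dp": [
    [0.04,-0.32,-0.08],
    [0.04,-0.31,-0.11],
    [0.04,-0.3,-0.14],
    [0.04,-0.28,-0.17],
    [0.04,-0.26,-0.2]
  ],
  "yaw": [-0.95,-0.95,-0.95,-0.95,-0.95]
}}

```text
time: 72.55
position: [0.5455, 0.1877, 0.2141]
tool_rot: [1.249, 1.183, -1.25]
ft_force: [0.5, -0.6, 0.3]
grip_width: 0.701
```

Emit:
{"method": "servo_tool", "body": {
  "dp": [
    [0.04,-0.24,-0.22],
    [0.04,-0.22,-0.25],
    [0.04,-0.19,-0.27],
    [0.04,-0.17,-0.29],
    [0.04,-0.14,-0.3]
  ],
  "yaw": [-0.95,-0.95,-0.95,-0.95,-0.95]
}}

```text
time: 73.05
position: [0.5168, 0.2176, 0.2091]
tool_rot: [0.877, 1.387, -0.878]
ft_force: [-0.6, 0.1, 0.4]
grip_width: 0.701
```

Emit:
{"method": "servo_tool", "body": {
  "dp": [
    [0.04,-0.11,-0.31],
    [0.04,-0.07,-0.32],
    [0.04,-0.04,-0.33],
    [0.04,-0.01,-0.33],
    [0.04,0.02,-0.33]
  ],
  "yaw": [-0.95,-0.95,-0.95,-0.95,-0.95]
}}

```text
time: 73.55
position: [0.4882, 0.2472, 0.2041]
tool_rot: [0.494, 1.514, -0.495]
ft_force: [0.2, 1.1, -0.1]
grip_width: 0.703
```

Emit:
{"method": "servo_tool", "body": {
  "dp": [
    [0.04,0.06,-0.33],
    [0.04,0.09,-0.32],
    [0,0,0],
    [0,0,0],
    [0,0,0]
  ],
  "yaw": [-0.95,-0.95,0,0,0]
}}

```text
time: 74.05
position: [0.4776, 0.2587, 0.2025]
tool_rot: [0.344, 1.543, -0.344]
ft_force: [-0.8, 0.4, 0.4]
grip_width: 0.701
```

Emit:
{"method": "servo_tool", "body": {
  "dp": [
    [0,0,0],
    [0,0,0],
    [0,0,0],
    [0,0,0],
    [0,0,0]
  ],
  "yaw": [0,0,0,0,0]
}}

```text
time: 74.55
position: [0.4772, 0.2593, 0.2026]
tool_rot: [0.342, 1.544, -0.342]
ft_force: [0.2, -0.3, -0.1]
grip_width: 0.702
```

```bash
python3 - <<'E'
from h import *
s,im,d=snap('wrist','w28.png');pp(s);print(s['joint_positions'].round(2));W=cloud('wrist',s,d);P=W.reshape(-1,3)
l=P[(np.hypot(P[:,0]-.4750,P[:,1]-.2605)<.03)&(P[:,2]>.135)&(P[:,2]<.15)];e=cv2.minEnclosingCircle(l[:,:2].astype(np.float32));print('post top',len(l),e,np.median(l[:,2]))
go([*e[0],.112],s)
E
```

```text
t 74.55 pos [0.4772 0.2593 0.2026] F [ 0.2 -0.3 -0.1] gw 0.702 ty [0.422 0.906 0.   ] tz [ 0.906 -0.422  0.   ] tx [ 0.  0. -1.]
[-0.96  0.1   0.45  1.76 -0.05  1.29  0.63]
post top 387 ((0.4756632149219513, 0.2597273886203766), 0.008069708943367004) 0.14186639303527684
-> [0.4757 0.2597 0.112 ] units [ 3.62 -0.01 -0.06]
```

View pics/w28.png

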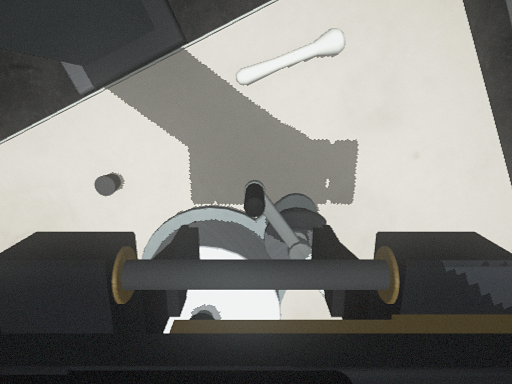

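Emit:
{"method": "servo_tool", "body": {
  "dp": [
    [0.7,-0.01,-0.06],
    [0.9,0,0],
    [0.9,0,0],
    [0.7,0,0],
    [0.4,0,0]
  ],
  "yaw": [0,0,0,0,0],
  "fingers": 0.5
}}

```text
time: 75.1
position: [0.4749, 0.2593, 0.111]
tool_rot: [0.341, 1.545, -0.343]
ft_force: [-0.3, 0.4, 0.3]
grip_width: 0.506
```

Emit:
{"method": "servo_tool", "body": {
  "dp": [
    [0,0,0],
    [0,0,0],
    [0,0,0],
    [0,0,0],
    [0,0,0]
  ],
  "yaw": [0,0,0,0,0],
  "fingers": 0,
  "grip_force": 25
}}

```text
time: 75.6
position: [0.4757, 0.2591, 0.1134]
tool_rot: [0.342, 1.544, -0.343]
ft_force: [-1.0, -1.2, 3.6]
grip_width: 0.174
```

Emit:
{"method": "servo_tool", "body": {
  "dp": [
    [0,0,0],
    [0,0,0],
    [0,0,0],
    [0,0,0],
    [0,0,0]
  ],
  "yaw": [0,0,0,0,0]
}}

```text
time: 76.1
position: [0.4757, 0.2591, 0.1133]
tool_rot: [0.342, 1.544, -0.342]
ft_force: [-1.7, -3.2, 5.6]
grip_width: 0.174
```

```bash
python3 - <<'E'
from h import *
s=ctrl.get_state();M=pp(s);p=s['position']
piv=np.array([.5414,.2723]);v=p[:2]-piv;print('r',np.linalg.norm(v));a=np.arctan2(v[1],v[0]);a_lock=np.arctan2(.3405-.2723,.5255-.5414);print('angle now from lock',a-a_lock, (a-a_lock)%(2*np.pi))
th0=(a-a_lock)%(2*np.pi)
f=lambda t:.003*(3*(t/1.5)**2-2*(t/1.5)**3)+.11*((t/1.5)*(1-t/1.5))**2
prev=None
for th in np.linspace(1.5,0,11):
    q=np.r_[piv+.07*np.array([np.cos(a_lock+th),np.sin(a_lock+th)]),f(th)]
    if prev is not None: print(round(th,2),(M.T@(q-prev)/.025).round(2))
    prev=q
E
```

```text
t 76.1 pos [0.4757 0.2591 0.1133] F [-1.7 -3.2  5.6] gw 0.174 ty [ 0.423  0.906 -0.   ] tz [ 0.906 -0.423 -0.   ] tx [-0. -0. -1.]
r 0.06697841004169125
angle now from lock -4.7435739790090645 1.5396113281705217
1.35 [-0.03  0.36 -0.21]
1.2 [-0.07  0.39 -0.15]
1.05 [-0.07  0.41 -0.09]
0.9 [-0.04  0.42 -0.03]
0.75 [-0.    0.42  0.03]
0.6 [0.04 0.41 0.1 ]
0.45 [0.08 0.39 0.16]
0.3 [0.09 0.36 0.21]
0.15 [0.09 0.33 0.26]
0.0 [0.04 0.28 0.31]
```

Emit:
{"method": "servo_tool", "body": {
  "dp": [
    [-0.03,0.36,-0.25],
    [-0.07,0.39,-0.17],
    [-0.07,0.41,-0.09],
    [-0.04,0.42,-0.03],
    [0,0.42,0.03]
  ],
  "yaw": [0,0,0,0,0]
}}

```text
time: 76.6
position: [0.4814, 0.3081, 0.1178]
tool_rot: [0.339, 1.552, -0.348]
ft_force: [-8.9, -5.2, 7.5]
grip_width: 0.178
```

Emit:
{"method": "servo_tool", "body": {
  "dp": [
    [0.04,0.41,0.1],
    [0.08,0.39,0.16],
    [0.09,0.36,0.21],
    [0.09,0.33,0.26],
    [0.04,0.28,0.31]
  ],
  "yaw": [0,0,0,0,0]
}}

```text
time: 77.1
position: [0.5265, 0.34, 0.1093]
tool_rot: [0.342, 1.546, -0.342]
ft_force: [-4.7, -1.7, 6.8]
grip_width: 0.174
```

Emit:
{"method": "servo_tool", "body": {
  "dp": [
    [0,0,0],
    [0,0,0],
    [0,0,0],
    [0,0,0],
    [0,0,0]
  ],
  "yaw": [0,0,0,0,0]
}}

```text
time: 77.6
position: [0.5274, 0.3398, 0.1094]
tool_rot: [0.342, 1.544, -0.341]
ft_force: [-2.5, 0.4, 2.9]
grip_width: 0.171
```

```bash
python3 - <<'E'
from h import *
pp();snap('wrist','w29.png')
E
```

```text
t 77.6 pos [0.5274 0.3398 0.1094] F [-2.5  0.4  2.9] gw 0.171 ty [0.422 0.907 0.001] tz [ 0.907 -0.422 -0.   ] tx [ 0.     0.001 -1.   ]
```

View pics/w29.png

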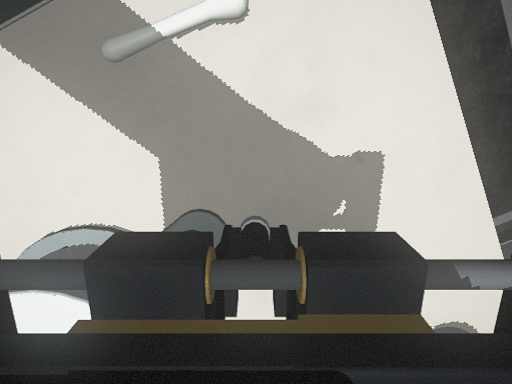

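Handle back at its locked spot (0.527, 0.340). Release, lift away, and inspect.

Emit:
{"method": "servo_tool", "body": {
  "dp": [
    [0,0,0],
    [0,0,0],
    [0,0,0],
    [0,0,0],
    [0,0,0]
  ],
  "yaw": [0,0,0,0,0],
  "fingers": 0.5
}}

```text
time: 78.15
position: [0.5277, 0.3395, 0.1092]
tool_rot: [0.342, 1.543, -0.342]
ft_force: [0.4, 0.6, 0.1]
grip_width: 0.478
```

Emit:
{"method": "servo_tool", "body": {
  "dp": [
    [-0.6,0,0],
    [-0.9,0,0],
    [-0.9,0,0],
    [-0.9,0,0],
    [-0.9,0,0]
  ],
  "yaw": [0,0,0,0,0]
}}

```text
time: 78.65
position: [0.5278, 0.3395, 0.2167]
tool_rot: [0.343, 1.543, -0.341]
ft_force: [-0.1, -0.0, -0.3]
grip_width: 0.5
```

Emit:
{"method": "servo_tool", "body": {
  "dp": [
    [-0.6,-0.4,0.6],
    [-0.5,-0.4,0.6],
    [0,-0.4,0.6],
    [0,-0.4,0.6],
    [0,-0.4,0.6]
  ],
  "yaw": [0,0,0,0,0]
}}

```text
time: 79.15
position: [0.5757, 0.2592, 0.242]
tool_rot: [0.343, 1.543, -0.345]
ft_force: [0.1, 0.2, -0.1]
grip_width: 0.5
```

Emit:
{"method": "servo_tool", "body": {
  "dp": [
    [0,-0.4,0.2],
    [0,-0.4,0],
    [0,0,0],
    [0,0,0],
    [0,0,0]
  ],
  "yaw": [0,0,0,0,0]
}}

```text
time: 79.65
position: [0.5699, 0.2435, 0.2419]
tool_rot: [0.341, 1.544, -0.34]
ft_force: [-0.6, 0.1, 0.6]
grip_width: 0.503
```

Emit:
{"method": "servo_tool", "body": {
  "dp": [
    [0,0,0],
    [0,0,0],
    [0,0,0],
    [0,0,0],
    [0,0,0]
  ],
  "yaw": [0,0,0,0,0]
}}

```text
time: 80.15
position: [0.5705, 0.2423, 0.2418]
tool_rot: [0.342, 1.544, -0.342]
ft_force: [0.7, 0.4, -0.8]
grip_width: 0.498
```

```bash
python3 - <<'E'
from h import *
s,e=knob(.012,(.5745,.158),'wrist','w30.png');chamber('wrist')
s,im,d=snap('wrist');W=cloud('wrist',s,d);P=W.reshape(-1,3)
l=P[(np.hypot(P[:,0]-.526,P[:,1]-.34)<.03)&(P[:,2]>.13)&(P[:,2]<.15)];e=cv2.minEnclosingCircle(l[:,:2].astype(np.float32)) if len(l) else None;print('post top',len(l),e,np.median(l[:,2]) if len(l) else 0)
t=P[(abs(P[:,2]-.087)<.004)&(np.hypot(P[:,0]-.5745,P[:,1]-.158)<.072)]
A=np.c_[t[:,:2],np.ones(len(t))];print('slope',np.linalg.lstsq(A,t[:,2],rcond=None)[0])
snap('scene','s30.png')
E
```

```text
t 80.15 pos [0.5705 0.2423 0.2418] F [ 0.7  0.4 -0.8] gw 0.498 ty [ 0.422  0.906 -0.   ] tz [ 0.906 -0.422  0.   ] tx [ 0. -0. -1.]
knob ((0.5742626786231995, 0.15944771468639374), 0.01491458434611559) 750
rim (array([0.557141  , 0.18897808]), np.float64(0.08487848542589554)) 0.0867348266016878
max [0.5745 0.1589] 0.0894 30Traceback (most recent call last):
  File "<stdin>", line 2, in <module>
  File "h.py", line 89, in chamber
    cc,rr=circ(np.array(pts))
          ~~~~^^^^^^^^^^^^^^^
  File "h.py", line 21, in circ
    A=np.c_[2*xy,np.ones(len(xy))];b=(xy**2).sum(1)
                                     ~~~~~~~~~~~^^^
    return umr_sum(a, axis, dtype, out, keepdims, initial, where)
numpy.exceptions.AxisError: axis 1 is out of bounds for array of dimension 1
```

View pics/w30.png

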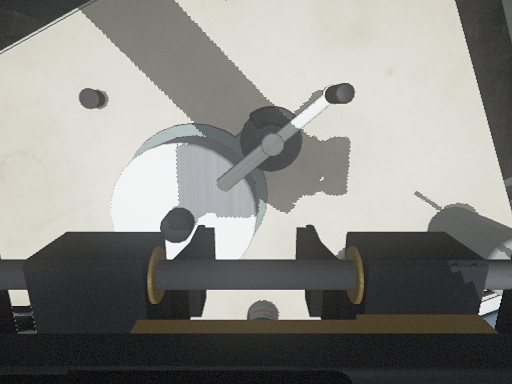

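```bash
python3 - <<'E'
from h import *
s,im,d=snap('wrist');W=cloud('wrist',s,d);P=W.reshape(-1,3)
l=P[(np.hypot(P[:,0]-.526,P[:,1]-.34)<.03)&(P[:,2]>.133)&(P[:,2]<.15)];e=cv2.minEnclosingCircle(l[:,:2].astype(np.float32));print('post top',len(l),e,np.median(l[:,2]))
v=np.array(e[0])-np.array([.5414,.2723]);print('latch est',np.arctan2(v[1],v[0])-np.arctan2(.3405-.2723,.5255-.5414))
t=P[(abs(P[:,2]-.087)<.003)&(np.hypot(P[:,0]-.5745,P[:,1]-.158)<.072)]
A=np.c_[t[:,:2],np.ones(len(t))];print('slope',np.linalg.lstsq(A,t[:,2],rcond=None)[0][:2],np.median(t[:,2]))
snap('scene','s30.png')
E
```

```text
post top 353 ((0.5268142223358154, 0.34014078974723816), 0.007994217798113823) 0.1396892800583988
latch est -0.017270245442062127
slope [-0.00085496  0.00057637] 0.08675929876727972
```

View pics/s30.png

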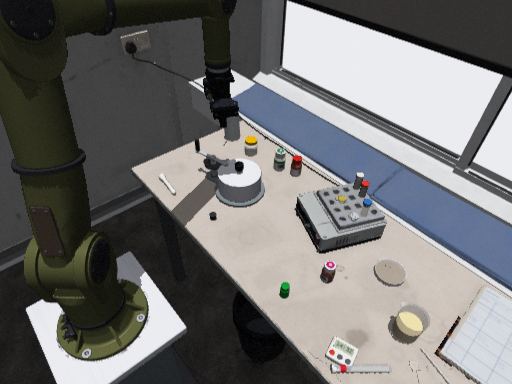

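The scene shows the cover back on the chamber (239,183). The tongue is over it, the gripper is clear, and the green look-alike (285,289) and the bottle (329,270) are where they were. Handing in.

```bash
python3 -c "
from bench import ctrl
print(ctrl.close_job())"
```

```text
the job is handed in; nothing more can be done
None
```

I put all four black-capped vials in the drying chamber, set the cover back on and locked the latch, then handed the job in at about 80 s. No verdict came back, so what follows is from my own last checks:

- **Vials:** just before the cover went on, the wrist camera showed all four standing upright. They were within about 2 mm of their 32 mm slots, with tops at 67 mm as expected on the plate. I could not see them again once they were covered.
- **Cover:** it sits within about 1 mm of the chamber axis. Its top is level at 86.8 mm, which matches standing flat on the ledge.
- **Latch:** the post is back within about 1.5 mm of where it started, about -0.02 rad from locked, with its top at 139.7 mm (fully dropped) and the tongue over the cover.
- **Robot and surroundings:** the gripper is clear of everything. The green look-alike and the reagent bottle were not touched.

**Failed check:** the last refit of the chamber centre used only the outer edge, because the inner-edge fit failed with the cover on. The circle fit of the cover rim also went wrong after the cover was set back, so I relied on the knob position. The two chamber-centre estimates from before the cover went on agreed to about 1 mm.

I saw no sign of the cover being knocked aside or of the grip slackening during the run.

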